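Gland nut: finger-tight, then one flat with the spanner

ROBOT

A 6-joint arm with a two-finger parallel gripper is mounted at the origin on a cart in front of the work surface, level with it; the furniture and walls round the work are solid. World frame = base frame: x ahead of the robot, y to its left, z up, the work surface at z = 0. Lengths are in m, angles in rad, forces in N, time in s.
With the tool pointing down it reaches from about 0.325 to 0.775 m from the base axis. Payload 9.3 kg.
Tool frame: the origin (TCP) lies midway between the tips of the shut fingers; the grasp point (between the pads) lies hold_point_z behind it (hold_point_z is the distance from the TCP to the grasp point, in m); z points along the fingers, y is the line along which they close (so a half turn about z gives the same grasp; the last joint's range is limited). The gripper opens to 85 mm and grips with 20 to 120 N. Pads are 22 mm wide; open, the fingers measure 114 mm over their backs; the gripper's body (76 mm by 85 mm) begins 54 mm behind the grasp point. The pads swing forward as they close: fully open they stand 13 mm farther back than shut.
Start: joints at [-1.476, 0.259, 0.021, 1.334, 0, 1.418], TCP at [0.135, -0.533, 0.231] pointing down, gripper open.
Joint ranges: [-3.04, 3.04], [-0.91, 1.82], [-1.04, 1.36], [-1.92, 1.95], [-1.52, 1.45], [-3.14, 3.14]. Speed limits (rad/s): [2.22, 2.22, 2.79, 3.14, 3.14, 3.14].

INTERFACE

Orientations are given as a unit quaternion [x, y, z, w].
In Python, from cell import observe, snapshot, sign_off, silhouettes, place_of, hold_point_z gives the robot as it stands.
- The arm moves only by the tool carry_out, never from a script. Its argument "deltas" is a list of rows, each a list of 5 numbers: the closure, from -1 (fully open) to 1 (shut), then the shift along the tool's x, y, z in cm, then the turn about the tool's z in rad. A call has exactly 5 rows; each row is the pose to reach, as a shift and turn from the pose commanded when the call began, along the tool's axes at that moment; what a row does not reach only later rows make up. A row lasts 1/10 s, in which the tool goes at most 50 mm and 8.59 degrees, less where a joint would pass 70% of its speed; a pose out of reach is approached as far as the arm can. A call with a gripper value outside its range is refused whole. The fingers move at their own pace and stop on an object; the grip force is fixed at half the most. Time passes only in rows, so rows that repeat a pose let the fingers close, or fill a call up. It gives the time, the measured TCP pose, the force, the opening and the grip force at its end, in the units of the state.
- observe(): the state, without advancing time (a new reading comes with each control period).
- snapshot(name): name is "scene" or "side" or "wrist"; returns a dict with "frame" (420x560x3 uint8, blue, green, red), "fovy" (degrees; the focal length in pixels is half the picture's height over the tangent of half this angle, whatever the lens; pixels are square), "cx", "cy" (the principal point, pixels), "position" and "rotation" of the camera in the world. Camera axes: x right, y down, z forward; pixel columns grow to the right and rows downward; lengths in m; the calibration is good to about 2 mm. A picture is of the moment at which its call begins. There is no depth.
- sign_off(): hands the job in; it is judged then, once.
Trained networks look in a picture, given as the dict that the camera call returned (one of the last four; its "shot" number tells which), for a name from the list of things; names that differ only in an ending like _2 or _b are one class to them, and where a whole thing is asked for, a point or a joint stands for the part that bears it (a point fixed in the world has none). Each returns a list of dicts, best first, with "confidence" (0 to 1); they miss things now and then, are a little off and sometimes report something else, mostly with a low value. They report only what shows in the picture. A call takes as long as a camera call. They do not tell look-alikes from the thing itself.
- silhouettes(picture, thing): "region" (420x560 bool, what is visible of it) and "bbox" ([left, top, right, bottom] in pixels, round what is visible of it).
- place_of(picture, thing): "point" ([column, row] in pixels: a listed point, or the origin of a listed thing).
The state is a dict: "time": time; "joint_pos": joint angles; "joint_vel": joint speeds; "effort": joint torques, N m; "tool_pos": TCP position; "tcp_rot": TCP orientation; "contact_force": force on the tool from outside, world axes, zero at the start; "wrist_torque": the same for the moment, N m; "opening": finger opening in m; "grip_force": force on a finger pad.
Only numpy, scipy, OpenCV 4.12 (cv2) and the standard library are available. Lean on these libraries where they do the work, as an engineer would, in place of code of your own. Each camera call takes 0.05 s, during which the arm holds its last target. There are 200 camera calls.

TASK

With your fingers, run the brass gland nut on top of the grey enclosure clockwise until it is properly finger-tight and no further, then fit the blue-handled open-ended spanner on the nut and tighten it by one more flat (a sixth of a turn, 60 degrees past finger-tight); do not touch the nut with the fingers again once the spanner has tightened it. Then take the spanner off and lay it flat back on the open bench, clear of the enclosure, leaving the other things where they are.

Things in the scene. Friction and masses are not known exactly. Their poses are not given: they have to be found in the camera images.
- enclosure: grey instrument enclosure, fixed to the bench, 110 x 80 x 95 mm (x, y, z), two panel sockets stand 6 mm out of its -x face; origin at the centre of its underside. In the middle of its top stands the gland: a brass collar of 20 mm radius up to z 105 mm, then the nut from 110 to 134 mm, and through the nut a steel probe stem of 8 mm diameter whose top is at 156 mm
- nut_mid (a point): centre of the brass gland nut on its upright axis, half-way up its hexagon: 32 mm across flats, 37 across corners, from 8 mm below to 8 mm above this point. Below it a round flange of 21 mm radius, 3 mm thick, on which the spanner's jaws rest; above it a 5 mm cone that guides the jaws. z is up; x is the outward normal of the flat with a red stripe; flats lie every 60 degrees
- seal (a joint): elastic wind-up of the seal under the nut, rad: 0 while the nut runs freely, then about 6 N m of torque per rad; 0.042 (0.25 N m) is just finger-tight, about 0.11 (0.65 N m) makes the ferrule yield, which the fingers must not do. Springs back when the nut is let go
- bite (a joint): how far the nut has been tightened beyond finger-tight (yielding of the ferrule), rad: 0 at the start, grows only while the nut is turned clockwise with about 0.65 N m, can not be undone. One flat is 1.047
- spanner_grip (a point): point in the blue grip of the open-ended spanner (90 g, loose, lying flat), half-way up, 10 mm above its flat underside: take hold here. z is up, x points along the spanner to the jaws. The grip is 12 mm wide (y), 20 mm tall, from 37 mm behind to 63 mm ahead of this point
- spanner_jaw (a point): middle between the spanner's jaws, where the nut's centre belongs; 115 mm from spanner_grip along x, 5 mm above the underside. Jaws 10 mm thick, faces 33.5 mm apart (at y +-16.75), reaching 12 mm ahead of this point, throat 20 mm behind it, 50 mm wide outside, open to +x. It fits when the spanner's x points along a corner of the nut (30 degrees off a flat's normal), with 0.08 rad of play either way
- decade_box: black metal instrument box fixed behind the work, 255 x 191 mm (x, y), 142 mm tall with a knob and posts on top; its near face stands at x 0.64 m, y 0.00 to 0.19; origin at the centre of its underside. Keep the hand and the spanner clear of it
- flux_bottle: bystander: cream dropper bottle with red tip, 35 mm wide, 86 mm tall; origin at the centre of its underside
- solder_spool: bystander: blue-flanged reel of solder, about 89 x 67 x 52 mm; origin at its underside
- tweezers: bystander: steel tweezers lying flat, 14 x 124 x 9 mm, long along its y; origin at the centre of its underside
- tape: bystander: roll of black tape, 62 mm wide, 19 mm tall; origin at the centre of its underside
- heatsink: bystander: black finned heatsink, 28 x 50 x 30 mm; origin at its underside
- gland_nut: the same nut as a body, origin on its axis 11 mm below nut_mid, at the underside of its flange. It runs freely clockwise (seen from above; drag 0.05 N m) for an unknown 0.6 to 1.2 rad, then meets the seal and stiffens. Turned back it runs freely again. It does not sink noticeably
- spanner: the same spanner as a body; origin 10 mm below spanner_grip, at its underside
Things that resemble listed ones, but are neither listed nor needed, are in the scene too. What is shaped like the enclosure but orange is not meant.

How it is judged:
By the outcome, as a careful person would: the job done as asked, in the order asked, and still so for the second after the job is handed in, with the robot touching nothing.
It also fails if it takes over 72 s, if anything falls off the work surface, if the arm or the gripper's body presses on something with over 40 N, if the wrist force passes 120 N, or if a joint passes its speed limit or range.

## Working session

There is one attempt and no reset: what is moved stays moved. The work goes in short steps, Python scripts to look and compute and a tool call to move; the robot and the scene stay as the last step left them, time stands still between calls to the robot, and variables do not carry over. Pictures are saved under pics/ and viewed, at most 10 in all, crops included, and the job is handed in when it is done.

Besides the shell and the picture viewer there is one more tool, called after "Request:" by a JSON object that holds its "fn" and its "kwargs", one argument or row to a line. carry_out: Moves the arm, as the interface text tells. Its arguments: {"type":"object","properties":{"deltas":{"type":"array"}},"required":["deltas"]}

```bash
mkdir -p pics; ls; cat > h.py <<'E'
import numpy as np, cv2
from cell import *
from scipy.spatial.transform import Rotation as R
def ray(p,px):
    f=p["frame"].shape[0]/2/np.tan(np.radians(p["fovy"])/2)
    d=np.array([(px[0]-p["cx"])/f,(px[1]-p["cy"])/f,1.])
    return np.array(p["position"]),rot(p)@d
def rot(p):
    r=np.array(p["rotation"]); return r if r.shape==(3,3) else R.from_quat(r).as_matrix()
def onz(p,px,z):
    o,d=ray(p,px); return o+d*(z-o[2])/d[2]
def proj(p,X):
    f=p["frame"].shape[0]/2/np.tan(np.radians(p["fovy"])/2)
    c=rot(p).T@(np.array(X)-np.array(p["position"])); return np.array([p["cx"]+f*c[0]/c[2],p["cy"]+f*c[1]/c[2]])
def tri(a,b):
    A=np.zeros((3,3));v=np.zeros(3)
    for o,d in (a,b):
        d=d/np.linalg.norm(d);M=np.eye(3)-np.outer(d,d);A+=M;v+=M@o
    return np.linalg.solve(A,v)
E
python3 - <<'E'
from h import *
print(hold_point_z, observe())
z={"nut_mid":.122,"spanner_grip":.01,"spanner_jaw":.005,"enclosure":0,"flux_bottle":0,"solder_spool":0,"tweezers":0,"tape":0,"heatsink":0}
for n in ("scene","side"):
    p=snapshot(n); cv2.imwrite(f"pics/{n}.png",p["frame"]); print(n,p["position"],p["fovy"])
    for t in z:
        for r in place_of(p,t)[:3]: print(t,np.round(r["point"]),round(r["confidence"],2),np.round(onz(p,r["point"],z[t]),3))
E
```

```text
pics
0.0187 {'time': 0.0, 'joint_pos': array([-1.47559898e+00,  2.59232552e-01,  2.07682137e-02,  1.33369094e+00,
       -3.61804749e-06,  1.41820925e+00]), 'joint_vel': array([ 0.00057179, -0.00091091, -0.00098467,  0.00085236,  0.00083498,
        0.00016107]), 'effort': array([ 7.75345034e-04, -5.55646670e+01,  3.44525385e+01,  1.37383593e-02,
       -1.72332639e-04,  3.57064982e-05]), 'tool_pos': array([ 0.1348665 , -0.53292979,  0.23064677]), 'tcp_rot': array([ 9.92334942e-01,  1.23575488e-01,  1.76864974e-05, -6.79247463e-04]), 'contact_force': array([ 0.28143778,  0.8745725 , -0.61668692]), 'wrist_torque': array([-0.0155257 , -0.00437359,  0.03767236]), 'grip_force': 0.0, 'opening': 0.0851464009046993}
scene [-0.26044372  0.77894806  0.82179363] 57.470701962416584
nut_mid [304. 209.] 0.63 [0.542 0.086 0.122]
nut_mid [289. 161.] 0.63 [ 0.857 -0.095  0.122]
spanner_grip [257. 282.] 0.47 [0.452 0.336 0.01 ]
spanner_jaw [254. 257.] 0.55 [0.557 0.279 0.005]
spanner_jaw [386. 223.] 0.31 [ 0.427 -0.215  0.005]
enclosure [289. 190.] 0.92 [ 0.834 -0.08   0.   ]
enclosure [304. 234.] 0.89 [0.562 0.067 0.   ]
flux_bottle [226. 232.] 0.59 [0.735 0.281 0.   ]
flux_bottle [208. 246.] 0.19 [0.703 0.369 0.   ]
solder_spool [209. 248.] 0.63 [0.689 0.374 0.   ]
tweezers [369. 232.] 0.48 [ 0.431 -0.13   0.   ]
tape [387. 220.] 0.49 [ 0.44  -0.235  0.   ]
heatsink [180. 278.] 0.52 [0.613 0.513 0.   ]
side [ 0.70555206 -0.85047796  1.00766972] 47.5437126465938
nut_mid [242. 214.] 0.61 [0.557 0.081 0.122]
nut_mid [356. 271.] 0.52 [ 0.856 -0.095  0.122]
spanner_grip [223. 188.] 0.67 [0.461 0.321 0.01 ]
enclosure [242. 244.] 0.76 [0.553 0.088 0.   ]
enclosure [351. 302.] 0.61 [ 0.857 -0.096  0.   ]
solder_spool [297. 180.] 0.74 [0.701 0.388 0.   ]
tweezers [182. 304.] 0.62 [ 0.423 -0.132  0.   ]
tape [180. 341.] 0.78 [ 0.444 -0.24   0.   ]
heatsink [277. 159.] 0.54 [0.625 0.503 0.   ]
```

View pics/scene.png

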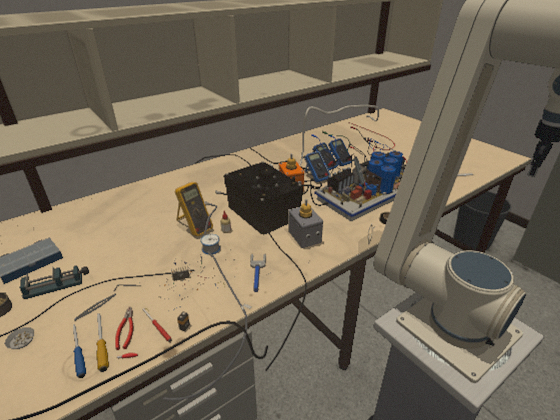

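View pics/side.png

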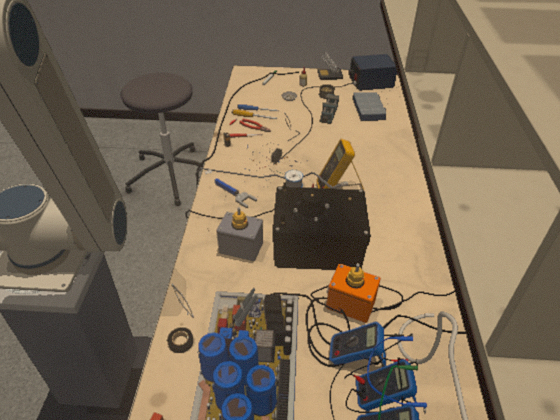

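The nut I want is on the grey enclosure, at scene (304,209) and side (242,214). The look-alike to avoid is the orange one, at scene (289,161) and side (356,271). The spanner has a blue grip at scene (257,280) and side (228,186), with its jaws at scene (257,258) and side (246,198). The blue screwdriver at scene (79,360) could be mistaken for it. I'll move over the nut and check this choice in a close wrist view.

```bash
cat > plan.py <<'E'
from h import *
def head(q): 
    x=R.from_quat(q).as_matrix()[:,0]; return np.arctan2(x[1],x[0])
def plan(pos,hd,wps,g,st=None):
    """wps: list of (x,y,z,heading rad) one per row (multiple of 5); prints calls"""
    pos=np.array(pos,float)
    for k in range(0,len(wps),5):
        c,s=np.cos(hd),np.sin(hd); X=np.array([c,s,0]);Y=np.array([s,-c,0]);rows=[]
        for w in wps[k:k+5]:
            d=np.array(w[:3])-pos
            rows.append([g,round(d@X*100,2),round(d@Y*100,2),round(-d[2]*100,2),round(hd-w[3],3)])
        print(rows); r=rows[-1]
        pos=pos+(r[1]*X+r[2]*Y)/100; pos[2]-=r[3]/100; hd-=r[4]
    return pos,hd
def line(a,b,n): return [tuple(np.array(a)+(np.array(b)-np.array(a))*(i+1)/n) for i in range(n)]
E
python3 - <<'E'
from plan import *
a,b=snapshot("scene"),snapshot("side")
for P,Q in (([304,209],[242,214]),): print(tri(ray(a,P),ray(b,Q)))
s=observe(); p=s["tool_pos"];h=head(s["tcp_rot"]);print(p,h)
plan(p,h,line((*p,h),(0.46,0.08,0.33,h+2.2),20),-1)
E
```

```text
[0.55354417 0.08200024 0.1189819 ]
[ 0.1348707  -0.53320973  0.23127835] 0.2477278521633791
[[-1, np.float64(2.33), np.float64(-2.57), np.float64(-0.49), np.float64(-0.11)], [-1, np.float64(4.66), np.float64(-5.15), np.float64(-0.99), np.float64(-0.22)], [-1, np.float64(6.98), np.float64(-7.72), np.float64(-1.48), np.float64(-0.33)], [-1, np.float64(9.31), np.float64(-10.3), np.float64(-1.97), np.float64(-0.44)], [-1, np.float64(11.64), np.float64(-12.87), np.float64(-2.47), np.float64(-0.55)]]
[[-1, np.float64(3.33), np.float64(-0.98), np.float64(-0.49), np.float64(-0.11)], [-1, np.float64(6.66), np.float64(-1.95), np.float64(-0.99), np.float64(-0.22)], [-1, np.float64(9.99), np.float64(-2.93), np.float64(-1.48), np.float64(-0.33)], [-1, np.float64(13.32), np.float64(-3.91), np.float64(-1.97), np.float64(-0.44)], [-1, np.float64(16.65), np.float64(-4.89), np.float64(-2.47), np.float64(-0.55)]]
[[-1, np.float64(3.35), np.float64(0.91), np.float64(-0.49), np.float64(-0.11)], [-1, np.float64(6.7), np.float64(1.82), np.float64(-0.98), np.float64(-0.22)], [-1, np.float64(10.05), np.float64(2.72), np.float64(-1.48), np.float64(-0.33)], [-1, np.float64(13.4), np.float64(3.63), np.float64(-1.97), np.float64(-0.44)], [-1, np.float64(16.75), np.float64(4.54), np.float64(-2.46), np.float64(-0.55)]]
[[-1, np.float64(2.38), np.float64(2.52), np.float64(-0.5), np.float64(-0.11)], [-1, np.float64(4.76), np.float64(5.04), np.float64(-0.99), np.float64(-0.22)], [-1, np.float64(7.14), np.float64(7.57), np.float64(-1.48), np.float64(-0.33)], [-1, np.float64(9.52), np.float64(10.09), np.float64(-1.98), np.float64(-0.44)], [-1, np.float64(11.91), np.float64(12.62), np.float64(-2.47), np.float64(-0.55)]]
```

Request:
{"fn": "carry_out", "kwargs": {
  "deltas": [
    [-1,2.3,-2.6,-0.5,-0.11],
    [-1,4.7,-5.1,-1,-0.22],
    [-1,7,-7.7,-1.5,-0.33],
    [-1,9.3,-10.3,-2,-0.44],
    [-1,11.6,-12.9,-2.5,-0.55]
  ]
}}

```text
time: 1.6
tool_pos: [0.2161, -0.3784, 0.2565]
tcp_rot: [0.921, 0.39, 0.0, 0.0]
contact_force: [0.9, 0.5, 0.1]
opening: 0.0855
grip_force: 0.0
```

Request:
{"fn": "carry_out", "kwargs": {
  "deltas": [
    [-1,3.3,-1,-0.5,-0.11],
    [-1,6.7,-2,-1,-0.22],
    [-1,10,-2.9,-1.5,-0.33],
    [-1,13.3,-3.9,-2,-0.44],
    [-1,16.6,-4.9,-2.5,-0.55]
  ]
}}

```text
time: 2.1
tool_pos: [0.2969, -0.2254, 0.2817]
tcp_rot: [0.78, 0.626, 0.0, 0.0]
contact_force: [0.6, 1.3, -0.2]
opening: 0.0853
grip_force: 0.0
```

Request:
{"fn": "carry_out", "kwargs": {
  "deltas": [
    [-1,3.3,0.9,-0.5,-0.11],
    [-1,6.7,1.8,-1,-0.22],
    [-1,10,2.7,-1.5,-0.33],
    [-1,13.4,3.6,-2,-0.44],
    [-1,16.7,4.5,-2.5,-0.55]
  ]
}}

```text
time: 2.6
tool_pos: [0.3777, -0.0723, 0.3067]
tcp_rot: [0.581, 0.814, 0.0, 0.0]
contact_force: [0.4, -0.5, -0.2]
opening: 0.0849
grip_force: 0.0
```

Request:
{"fn": "carry_out", "kwargs": {
  "deltas": [
    [-1,2.4,2.5,-0.5,-0.11],
    [-1,4.8,5,-1,-0.22],
    [-1,7.1,7.6,-1.5,-0.33],
    [-1,9.5,10.1,-2,-0.44],
    [-1,11.9,12.6,-2.5,-0.55]
  ]
}}

```text
time: 3.1
tool_pos: [0.4589, 0.0809, 0.3316]
tcp_rot: [0.338, 0.941, 0.0, 0.0]
contact_force: [0.4, -0.2, 0.6]
opening: 0.0857
grip_force: 0.0
```

```bash
sed -i 's/round(/0+round(/g; s/print(rows)/print([[float(v) for v in r] for r in rows])/' plan.py
python3 - <<'E'
from plan import *
s=observe(); print(s["time"],s["tool_pos"],head(s["tcp_rot"]),s["joint_pos"])
p=snapshot("wrist"); cv2.imwrite("pics/w1.png",p["frame"]); print(p["position"],p["fovy"],rot(p))
M=R.from_quat(s["tcp_rot"]).as_matrix();print("cam in tool",M.T@(np.array(p["position"])-s["tool_pos"]),M.T@rot(p))
for t,z in (("nut_mid",.122),("spanner_grip",.01),("spanner_jaw",.005)):
    for r in place_of(p,t)[:3]: print(t,np.round(r["point"]),round(r["confidence"],2),np.round(onz(p,r["point"],z),4))
E
```

```text
3.1 [0.45887752 0.08093834 0.33160699] 2.4525484812288525 [-5.76664088e-03  1.01606193e-01  7.53220525e-02  1.54409453e+00
 -5.71536918e-05  6.83277480e-01]
[0.3932399  0.13418954 0.47453172] 67.7089314725036 [[ 6.35145074e-01  7.30372324e-01  2.51290673e-01]
 [ 7.72392836e-01 -6.00676618e-01 -2.06390181e-01]
 [ 2.02755185e-04  3.25182822e-01 -9.45651146e-01]]
cam in tool [ 0.08446831 -0.00059886 -0.14295528] [[ 8.47752114e-04 -9.45767881e-01 -3.24842111e-01]
 [ 9.99999641e-01  8.07072383e-04  2.59968362e-04]
 [ 1.63013704e-05 -3.24842215e-01  9.45768225e-01]]
nut_mid [326. 232.] 0.84 [0.5407 0.0767 0.122 ]
spanner_grip [438.  38.] 0.9 [0.459 0.34  0.01 ]
spanner_jaw [422. 130.] 0.86 [0.5491 0.2624 0.005 ]
```

View picture.

View pics/w1.png

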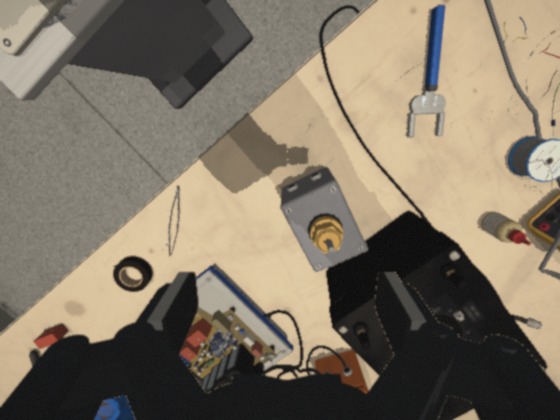

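The wrist view shows the grey enclosure with its brass nut at (326,232). The orange decoy is at (340,370). The spanner's blue grip is at (436,45), with its jaws at (425,120). The choice holds, so I'm moving in for a close look.

```bash
python3 - <<'E'
from plan import *
p=[.4589,.0809,.3316];h=2.4525
plan(p,h,line((*p,h),(0.545,0.08,0.215,h),5),-1)
E
```

```text
[[-1.0, -1.34, 1.08, 2.33, 0.0], [-1.0, -2.68, 2.16, 4.66, 0.0], [-1.0, -4.02, 3.24, 7.0, 0.0], [-1.0, -5.36, 4.32, 9.33, 0.0], [-1.0, -6.7, 5.41, 11.66, 0.0]]
```

Request:
{"fn": "carry_out", "kwargs": {
  "deltas": [
    [-1,-2,1.6,3.5,0],
    [-1,-4,3.2,7,0],
    [-1,-5.4,4.3,9.3,0],
    [-1,-6.7,5.4,11.7,0],
    [-1,-6.7,5.4,11.7,0]
  ]
}}

```text
time: 3.8
tool_pos: [0.5442, 0.0767, 0.2108]
tcp_rot: [0.341, 0.94, -0.001, -0.002]
contact_force: [-1.4, -0.8, -0.2]
opening: 0.0855
grip_force: 0.0
```

```bash
python3 - <<'E'
from plan import *
s=observe(); print(s["time"],s["tool_pos"],head(s["tcp_rot"]),s["wrist_torque"])
p=snapshot("wrist"); cv2.imwrite("pics/w2.png",p["frame"]); np.savez("pics/w2.npz",**{k:p[k] for k in("frame","fovy","cx","cy","position","rotation")})
for r in place_of(p,"nut_mid")[:2]: print(np.round(r["point"],1),r["confidence"],onz(p,r["point"],.122))
u,v=place_of(p,"nut_mid")[0]["point"]; u,v=int(u),int(v)
c=p["frame"][max(0,v-75):v+75,u-100:u+100]; print(max(0,v-75),u-100)
cv2.imwrite("pics/w2c.png",cv2.resize(c,None,fx=4,fy=4,interpolation=cv2.INTER_CUBIC))
E
```

```text
3.8 [0.54416806 0.07672384 0.21084707] 2.4449841971413386 [-0.02058837  0.03488863  0.00984368]
[290.9 217.7] 0.64 [0.54706886 0.07799019 0.122     ]
142 190
```

View pics/w2c.png

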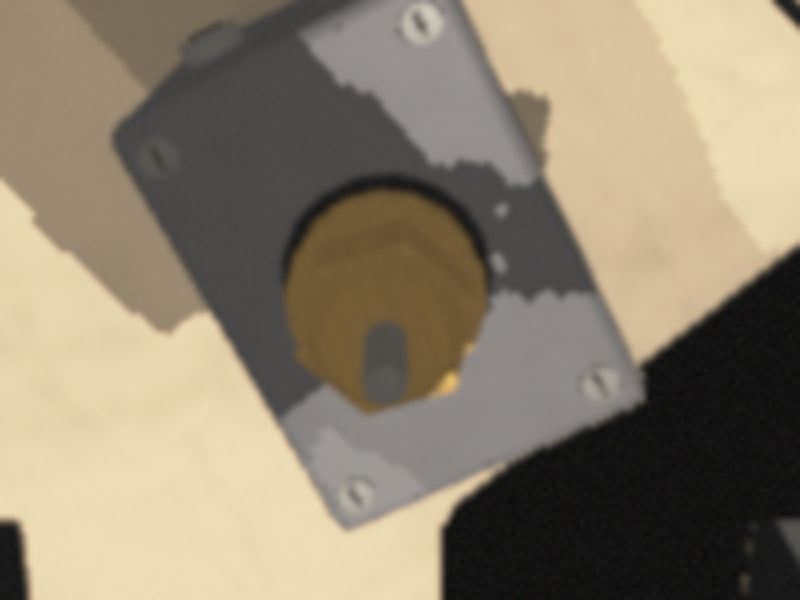

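The close crop shows the nut centred near (385,300) in the crop, in the gripper's shadow, with the stem top at (385,385). No stripe is visible. I'll fit the hexagon model to the brass mask.

```bash
cat > nutfit.py <<'E'
from plan import *
from scipy.optimize import minimize
def brass(f):
    h=cv2.cvtColor(f,cv2.COLOR_BGR2HSV); return ((h[...,0]>10)&(h[...,0]<28)&(h[...,1]>120)).astype(np.uint8)
def P(p,pts): return np.array([proj(p,q) for q in pts])
def model(p,x,y,th):
    a=np.linspace(0,2*np.pi,48,endpoint=False); k=th+np.pi/6+np.arange(6)*np.pi/3
    circ=lambda r,z:[(x+r*np.cos(t),y+r*np.sin(t),z) for t in a]
    hx=lambda z:[(x+.01848*np.cos(t),y+.01848*np.sin(t),z) for t in k]
    return circ(.021,.111)+circ(.021,.114), hx(.114)+hx(.130), hx(.130),hx(.114),k
def render(p,S,win,x,y,th):
    u0,v0,u1,v1=win; im=np.zeros(((v1-v0)*S,(u1-u0)*S),np.uint8)
    for pts in model(p,x,y,th)[:2]:
        q=(P(p,pts)-[u0-.5,v0-.5])*S; cv2.fillConvexPoly(im,cv2.convexHull((q*16).astype(np.int32)),1,shift=4)
    return im
def fit(p,x,y,S=4,verbose=True):
    u,v=proj(p,(x,y,.122)).astype(int); win=(u-55,v-55,u+55,v+55)
    m=brass(p["frame"][win[1]:win[3],win[0]:win[2]])
    n,l,st,_=cv2.connectedComponentsWithStats(m); m=(l==1+np.argmax(st[1:,4])).astype(np.uint8)
    m=cv2.morphologyEx(m,cv2.MORPH_CLOSE,np.ones((9,9)))
    mm=cv2.resize(m*255,None,fx=S,fy=S,interpolation=cv2.INTER_LINEAR)>127
    # gradient
    L=cv2.GaussianBlur(cv2.cvtColor(p["frame"],cv2.COLOR_BGR2LAB)[...,0].astype(np.float32),(0,0),.8)
    gx,gy=cv2.Sobel(L,5,1,0)/8,cv2.Sobel(L,5,0,1)/8
    def edge(c):
        _,_,t,b,k=model(p,*c); sc=0;n=0;cam=np.array(p["position"])[:2]-c[:2]
        for i in range(6):
            j=(i+1)%6; segs=[(t[i],t[j])]
            if (cam@[np.cos(k[i]),np.sin(k[i])])>.0: segs.append((b[i],t[i]))
            for A,B in segs:
                a,b2=proj(p,A),proj(p,B);d=(b2-a);ln=np.hypot(*d);nn=np.array([-d[1],d[0]])/ln
                w=a+np.outer(np.linspace(.1,.9,20),d); w=w.astype(np.float32)
                g=cv2.remap(gx,w[:,0],w[:,1],1)*nn[0]+cv2.remap(gy,w[:,0],w[:,1],1)*nn[1]
                sc+=min(abs(g.mean()),8)*ln;n+=ln
        return sc/n
    def cost(c):
        r=render(p,S,win,*c)>0; return 1-(r&mm).sum()/(r|mm).sum()
    res=[]
    for th in np.radians(np.arange(0,60,5)):
        o=minimize(lambda c:cost((c[0]/100,c[1]/100,th)),[x*100,y*100],method="Nelder-Mead",options=dict(initial_simplex=[[x*100,y*100],[x*100+.4,y*100],[x*100,y*100+.4]],maxfev=50))
        res.append((o.fun,*(o.x/100),th))
    res.sort()
    c=np.array(res[0][1:])
    o=minimize(lambda c:cost((c[0]/100,c[1]/100,c[2]/10)),[c[0]*100,c[1]*100,c[2]*10],method="Nelder-Mead",options=dict(initial_simplex=[[c[0]*100,c[1]*100,c[2]*10],[c[0]*100+.1,c[1]*100,c[2]*10],[c[0]*100,c[1]*100+.1,c[2]*10],[c[0]*100,c[1]*100,c[2]*10+.4]],maxfev=120))
    c=np.array([o.x[0]/100,o.x[1]/100,o.x[2]/10])
    if verbose:
        print("iou by th",[(round(float(np.degrees(r[3]))),round(float(r[0]),3)) for r in sorted(res,key=lambda r:r[3])])
        print("edge by deg",[(d,round(float(edge((c[0],c[1],np.radians(d)))),2)) for d in range(0,60,3)])
    print("fit",c,"deg",np.degrees(c[2])%60,"cost",o.fun); return c,m,edge
def overlay(p,c,name,fx=6,half=50):
    u,v=proj(p,(c[0],c[1],.122)).astype(int);u0,v0=u-half*4//3,v-half
    f=cv2.resize(p["frame"][v0:v+half,u0:u+half*4//3],None,fx=fx,fy=fx,interpolation=cv2.INTER_CUBIC)
    f=cv2.convertScaleAbs(f,alpha=1.6)
    _,_,t,b,k=model(p,*c)
    for pts,col in ((t,(0,255,0)),(b,(255,0,255))):
        q=((P(p,pts)-[u0-.5,v0-.5])*fx).astype(np.int32); cv2.polylines(f,[q],True,col,1)
    cv2.imwrite(name,f); print("crop",u0,v0,fx)
E
python3 - <<'E'
from nutfit import *
d=np.load("pics/w2.npz"); p={k:d[k] if d[k].ndim else float(d[k]) for k in d}
print("stem",onz(p,(286.2,238.5),.156))
c,m,e=fit(p,.546,.079); overlay(p,c,"pics/w2o.png")
E
```

```text
stem [0.54690923 0.07344747 0.156     ]
iou by th [(0, 0.186), (5, 0.186), (10, 0.183), (15, 0.181), (20, 0.177), (25, 0.174), (30, 0.17), (35, 0.167), (40, 0.169), (45, 0.175), (50, 0.181), (55, 0.185)]
edge by deg [(0, 3.3), (3, 3.36), (6, 3.33), (9, 3.25), (12, 3.17), (15, 3.06), (18, 2.93), (21, 2.69), (24, 2.82), (27, 3.03), (30, 3.2), (33, 3.28), (36, 3.17), (39, 3.18), (42, 3.2), (45, 3.18), (48, 3.15), (51, 3.11), (54, 3.12), (57, 3.21)]
fit [0.54499438 0.0742102  0.62006756] deg 35.52725408963947 cost 0.1661287039460293
crop 219 168 6
```

View pics/w2o.png

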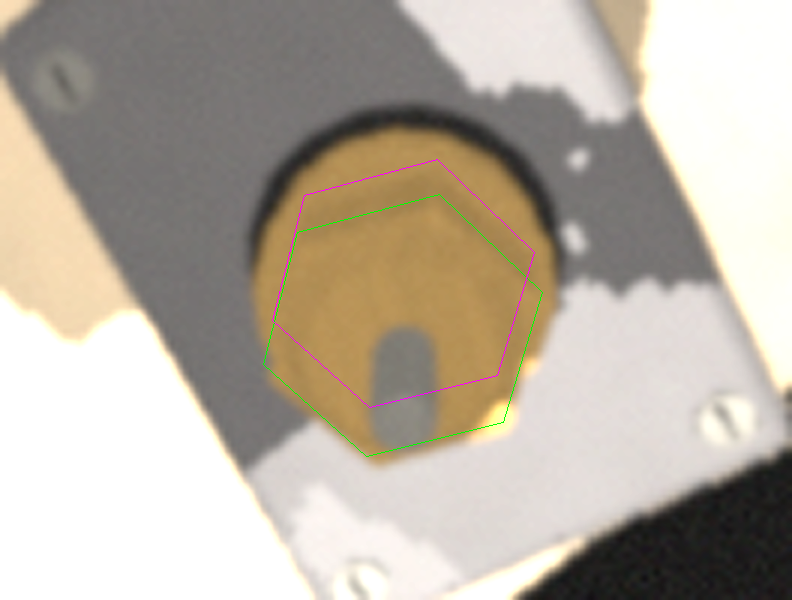

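The overlay shows the hexagon fits at about 35° (modulo 60), with the nut axis near (0.546, 0.075). I'll rotate so the pads lie across a pair of flats, then re-check.

Request:
{"fn": "carry_out", "kwargs": {
  "deltas": [
    [-1,0,0,0,-0.14],
    [-1,0,0,0,-0.28],
    [-1,0,0,0,-0.42],
    [-1,0,0,0,-0.56],
    [-1,0,0,0,-0.7]
  ]
}}

```text
time: 4.45
tool_pos: [0.5442, 0.0779, 0.2164]
tcp_rot: [-0.006, 1.0, -0.0, 0.001]
contact_force: [-0.5, 0.6, 0.4]
opening: 0.0853
grip_force: 0.0
```

```bash
python3 - <<'E'
from nutfit import *
s=observe(); print(s["time"],s["tool_pos"],np.degrees(head(s["tcp_rot"])),s["wrist_torque"])
p=snapshot("wrist")
r=place_of(p,"nut_mid")
if r: print(r[0]["point"],r[0]["confidence"],onz(p,r[0]["point"],.122))
c,m,e=fit(p,.546,.075)
s=observe(); print(s["time"],s["tool_pos"],np.degrees(head(s["tcp_rot"])),s["wrist_torque"])
h=head(s["tcp_rot"]);q=s["tool_pos"]
plan(q,h,line((*q,h),(.546,.0755,.114,np.radians(185.5)),10),-1)
E
```

```text
4.45 [0.54416474 0.07786925 0.21638486] -179.34415758690182 [-0.01067961 -0.02535098  0.03197108]
[279.8, 212.5] 0.94 [0.54363305 0.07272646 0.122     ]
iou by th [(0, 0.175), (5, 0.177), (10, 0.18), (15, 0.182), (20, 0.181), (25, 0.178), (30, 0.172), (35, 0.165), (40, 0.161), (45, 0.163), (50, 0.167), (55, 0.171)]
edge by deg [(0, 4.08), (3, 3.96), (6, 3.86), (9, 3.88), (12, 3.93), (15, 3.97), (18, 4.0), (21, 4.03), (24, 4.08), (27, 4.18), (30, 4.3), (33, 4.26), (36, 4.15), (39, 4.09), (42, 4.04), (45, 4.0), (48, 3.99), (51, 4.0), (54, 4.0), (57, 3.98)]
fit [0.5448954  0.07343143 0.70557803] deg 40.42664345506838 cost 0.16114630467571645
4.55 [0.54423339 0.07787879 0.21613495] -179.55618797964937 [ 0.01382334  0.00126478 -0.07305496]
[[-1.0, -0.02, -0.02, 1.02, -0.637], [-1.0, -0.03, -0.05, 2.04, -1.274], [-1.0, -0.05, -0.07, 3.06, -1.911], [-1.0, -0.07, -0.1, 4.09, -2.549], [-1.0, -0.09, -0.12, 5.11, -3.186]]
[[-1.0, 0.01, 0.02, 1.02, -0.637], [-1.0, 0.03, 0.05, 2.04, -1.274], [-1.0, 0.05, 0.07, 3.06, -1.911], [-1.0, 0.06, 0.1, 4.08, -2.548], [-1.0, 0.08, 0.12, 5.1, -3.185]]
```

Request:
{"fn": "carry_out", "kwargs": {
  "deltas": [
    [-1,-0.1,-0.2,2,-0.05],
    [-1,-0.1,-0.4,4,-0.095],
    [-1,-0.1,-0.4,6,-0.095],
    [-1,-0.1,-0.4,8,-0.095],
    [-1,-0.1,-0.4,10.2,-0.095]
  ]
}}

```text
time: 5.05
tool_pos: [0.5457, 0.0739, 0.113]
tcp_rot: [-0.048, 0.999, -0.0, 0.001]
contact_force: [0.4, -1.2, -0.1]
opening: 0.0854
grip_force: 0.0
```

Request:
{"fn": "carry_out", "kwargs": {
  "deltas": [
    [-1,0,0,0,0],
    [1,0,0,0,0],
    [1,0,0,0,0],
    [1,0,0,0,0],
    [1,0,0,0,0]
  ]
}}

```text
time: 5.55
tool_pos: [0.5462, 0.0734, 0.1135]
tcp_rot: [-0.05, 0.999, -0.001, 0.001]
contact_force: [-3.7, -5.3, 16.0]
opening: 0.0303
grip_force: 61.2
```

```bash
cat > st.py <<'E'
from plan import *
s=observe(); print(round(s["time"],2),"pos",np.round(s["tool_pos"],4),"h",round(float(np.degrees(head(s["tcp_rot"]))),2),"tau",np.round(s["wrist_torque"],3),"F",np.round(s["contact_force"],1),"open",round(s["opening"],4),"grip",round(s["grip_force"],1),"q6",round(s["joint_pos"][5],3))
E
python3 st.py
```

```text
5.55 pos [0.5462 0.0734 0.1135] h -174.25 tau [-0.807  0.923  0.012] F [-3.7 -5.3 16. ] open 0.0303 grip 61.2 q6 -0.118
```

Request:
{"fn": "carry_out", "kwargs": {
  "deltas": [
    [0,0,0,0,0],
    [0,0,0,-0.2,0],
    [1,0,0,-0.2,0],
    [1,0,0,-0.2,0],
    [1,0,0,-0.2,0]
  ]
}}

```text
time: 6.05
tool_pos: [0.5458, 0.0734, 0.1152]
tcp_rot: [-0.05, 0.999, -0.001, 0.0]
contact_force: [-2.6, -4.1, 7.9]
opening: 0.0304
grip_force: 59.0
```

```bash
python3 st.py
```

```text
6.05 pos [0.5458 0.0734 0.1152] h -174.23 tau [-0.995  0.527  0.052] F [-2.6 -4.1  7.9] open 0.0304 grip 59.0 q6 -0.119
```

Request:
{"fn": "carry_out", "kwargs": {
  "deltas": [
    [1,0,0,0,0.1],
    [1,0,0,0,0.2],
    [1,0,0,0,0.3],
    [1,0,0,0,0.4],
    [1,0,0,0,0.5]
  ]
}}

```text
time: 6.55
tool_pos: [0.5459, 0.0741, 0.1152]
tcp_rot: [0.2, 0.98, 0.0, 0.001]
contact_force: [-1.6, -0.6, 7.2]
opening: 0.0301
grip_force: 59.0
```

```bash
python3 st.py
```

```text
6.55 pos [0.5459 0.0741 0.1152] h 156.91 tau [0.01  0.185 0.025] F [-1.6 -0.6  7.2] open 0.0301 grip 59.0 q6 0.386
```

Request:
{"fn": "carry_out", "kwargs": {
  "deltas": [
    [1,0,0,0,0.03],
    [1,0,0,0,0.06],
    [1,0,0,0,0.08],
    [1,0,0,0,0.08],
    [1,0,0,0,0.08]
  ]
}}

```text
time: 7.05
tool_pos: [0.546, 0.0742, 0.1152]
tcp_rot: [0.237, 0.971, 0.0, 0.001]
contact_force: [-0.9, 0.1, 7.3]
opening: 0.03
grip_force: 58.9
```

```bash
python3 st.py
```

```text
7.05 pos [0.546  0.0742 0.1152] h 152.57 tau [-0.005  0.209  0.024] F [-0.9  0.1  7.3] open 0.03 grip 58.9 q6 0.461
```

Request:
{"fn": "carry_out", "kwargs": {
  "deltas": [
    [1,0,0,0,0.03],
    [1,0,0,0,0.06],
    [1,0,0,0,0.08],
    [1,0,0,0,0.08],
    [1,0,0,0,0.08]
  ]
}}

```text
time: 7.55
tool_pos: [0.5461, 0.0743, 0.1152]
tcp_rot: [0.276, 0.961, 0.0, 0.001]
contact_force: [-2.3, 0.6, 6.9]
opening: 0.0305
grip_force: 58.9
```

```bash
python3 st.py
```

```text
7.55 pos [0.5461 0.0743 0.1152] h 147.99 tau [0.192 0.118 0.042] F [-2.3  0.6  6.9] open 0.0305 grip 58.9 q6 0.542
```

Request:
{"fn": "carry_out", "kwargs": {
  "deltas": [
    [1,0,0,0,0.03],
    [1,0,0,0,0.06],
    [1,0,0,0,0.08],
    [1,0,0,0,0.08],
    [1,0,0,0,0.08]
  ]
}}

```text
time: 8.05
tool_pos: [0.5461, 0.0744, 0.1152]
tcp_rot: [0.314, 0.949, 0.001, 0.001]
contact_force: [-1.1, 0.8, 8.1]
opening: 0.0305
grip_force: 58.9
```

```bash
python3 st.py
```

```text
8.05 pos [0.5461 0.0744 0.1152] h 143.41 tau [0.219 0.043 0.006] F [-1.1  0.8  8.1] open 0.0305 grip 58.9 q6 0.621
```

Request:
{"fn": "carry_out", "kwargs": {
  "deltas": [
    [1,0,0,0,0.03],
    [1,0,0,0,0.06],
    [1,0,0,0,0.08],
    [1,0,0,0,0.08],
    [1,0,0,0,0.08]
  ]
}}

```text
time: 8.55
tool_pos: [0.5462, 0.0745, 0.1152]
tcp_rot: [0.352, 0.936, 0.001, 0.001]
contact_force: [-0.4, 1.1, 6.2]
opening: 0.0307
grip_force: 58.9
```

```bash
python3 st.py
```

```text
8.55 pos [0.5462 0.0745 0.1152] h 138.83 tau [ 0.304 -0.02   0.013] F [-0.4  1.1  6.2] open 0.0307 grip 58.9 q6 0.701
```

Request:
{"fn": "carry_out", "kwargs": {
  "deltas": [
    [1,0,0,0,0.03],
    [1,0,0,0,0.06],
    [1,0,0,0,0.08],
    [1,0,0,0,0.08],
    [1,0,0,0,0.08]
  ]
}}

```text
time: 9.05
tool_pos: [0.5463, 0.0746, 0.1152]
tcp_rot: [0.389, 0.921, 0.001, 0.001]
contact_force: [-0.5, 1.0, 6.2]
opening: 0.0304
grip_force: 58.9
```

```bash
python3 st.py
```

```text
9.05 pos [0.5463 0.0746 0.1152] h 134.25 tau [ 0.39  -0.115  0.049] F [-0.5  1.   6.2] open 0.0304 grip 58.9 q6 0.781
```

Request:
{"fn": "carry_out", "kwargs": {
  "deltas": [
    [1,0,0,0,0.03],
    [1,0,0,0,0.06],
    [1,0,0,0,0.08],
    [1,0,0,0,0.08],
    [1,0,0,0,0.08]
  ]
}}

```text
time: 9.55
tool_pos: [0.5464, 0.0747, 0.1152]
tcp_rot: [0.425, 0.905, 0.001, 0.001]
contact_force: [1.5, 2.7, 5.1]
opening: 0.0306
grip_force: 58.9
```

```bash
python3 st.py
```

```text
9.55 pos [0.5464 0.0747 0.1152] h 129.67 tau [ 0.521 -0.263  0.051] F [1.5 2.7 5.1] open 0.0306 grip 58.9 q6 0.861
```

Request:
{"fn": "carry_out", "kwargs": {
  "deltas": [
    [1,0,0,0,0.03],
    [1,0,0,0,0.06],
    [1,0,0,0,0.08],
    [1,0,0,0,0.08],
    [1,0,0,0,0.08]
  ]
}}

```text
time: 10.05
tool_pos: [0.5465, 0.0747, 0.1152]
tcp_rot: [0.461, 0.887, 0.001, 0.001]
contact_force: [1.1, 1.1, 5.3]
opening: 0.0305
grip_force: 58.8
```

```bash
sed -i '$a print("eff6",s["effort"][5])' st.py; python3 st.py
```

```text
10.05 pos [0.5465 0.0747 0.1152] h 125.09 tau [ 0.534 -0.367  0.028] F [1.1 1.1 5.3] open 0.0305 grip 58.8 q6 0.941
eff6 0.06245127646252513
```

Request:
{"fn": "carry_out", "kwargs": {
  "deltas": [
    [1,0,0,0,0.03],
    [1,0,0,0,0.06],
    [1,0,0,0,0.08],
    [1,0,0,0,0.08],
    [1,0,0,0,0.08]
  ]
}}

```text
time: 10.55
tool_pos: [0.5467, 0.0748, 0.1152]
tcp_rot: [0.496, 0.868, 0.001, 0.001]
contact_force: [2.2, 2.5, 5.8]
opening: 0.0305
grip_force: 58.9
```

```bash
python3 st.py
```

```text
10.55 pos [0.5467 0.0748 0.1152] h 120.51 tau [ 0.602 -0.477  0.158] F [2.2 2.5 5.8] open 0.0305 grip 58.9 q6 1.021
eff6 0.14965899288654327
```

Request:
{"fn": "carry_out", "kwargs": {
  "deltas": [
    [1,0,0,0,0.01],
    [1,0,0,0,0.03],
    [1,0,0,0,0.05],
    [1,0,0,0,0.05],
    [1,0,0,0,0.05]
  ]
}}

```text
time: 11.05
tool_pos: [0.5467, 0.0748, 0.1152]
tcp_rot: [0.517, 0.856, 0.001, 0.001]
contact_force: [2.1, 2.9, 5.8]
opening: 0.0304
grip_force: 58.9
```

```bash
python3 st.py
```

```text
11.05 pos [0.5467 0.0748 0.1152] h 117.68 tau [ 0.748 -0.628  0.411] F [2.1 2.9 5.8] open 0.0304 grip 58.9 q6 1.071
eff6 0.39966244250535965
```

Torque is about 0.40 N m, so the nut is finger-tight (seal about 0.06) with no yield. I'll release it, rise and go over to the spanner.

Request:
{"fn": "carry_out", "kwargs": {
  "deltas": [
    [-1,0,0,0,0],
    [-1,0,0,0,0],
    [-1,0,0,0,0],
    [-1,0,0,0,0],
    [-1,0,0,-2,0]
  ]
}}

```text
time: 11.55
tool_pos: [0.5441, 0.074, 0.1323]
tcp_rot: [0.518, 0.855, -0.001, -0.002]
contact_force: [0.0, -0.4, 0.5]
opening: 0.0855
grip_force: 0.0
```

Request:
{"fn": "carry_out", "kwargs": {
  "deltas": [
    [-1,0,0,-2,0],
    [-1,0,0,-4.5,0],
    [-1,0,0,-7,0],
    [-1,0,0,-9,0],
    [-1,0,0,-9,0]
  ]
}}

```text
time: 12.05
tool_pos: [0.5465, 0.074, 0.2269]
tcp_rot: [0.518, 0.855, 0.001, 0.002]
contact_force: [-0.0, 0.4, -1.1]
opening: 0.0854
grip_force: 0.0
```

```bash
python3 st.py; python3 - <<'E'
from nutfit import *
p=snapshot("wrist"); cv2.imwrite("pics/w3.png",p["frame"])
c,m,e=fit(p,.546,.074); overlay(p,c,"pics/w3o.png")
s=observe();h=head(s["tcp_rot"]);q=s["tool_pos"];print(q,np.degrees(h))
plan(q,h,line((*q,h),(.465,.33,.19,np.radians(140)),10),-1)
E
```

```text
12.05 pos [0.5465 0.074  0.2269] h 117.61 tau [-0.015  0.013  0.001] F [-0.   0.4 -1.1] open 0.0854 grip 0.0 q6 1.071
eff6 -0.00023403089471685234
iou by th [(0, 0.175), (5, 0.176), (10, 0.175), (15, 0.174), (20, 0.171), (25, 0.165), (30, 0.159), (35, 0.157), (40, 0.161), (45, 0.166), (50, 0.17), (55, 0.173)]
edge by deg [(0, 2.01), (3, 2.25), (6, 2.45), (9, 2.63), (12, 2.75), (15, 2.74), (18, 2.6), (21, 2.56), (24, 2.54), (27, 2.36), (30, 2.3), (33, 2.37), (36, 2.49), (39, 2.57), (42, 2.55), (45, 2.26), (48, 2.04), (51, 1.97), (54, 1.85), (57, 1.99)]
fit [0.54557616 0.07443613 0.60146863] deg 34.461613978429966 cost 0.1564840747736599
crop 219 157 6
[0.5459948  0.07402897 0.22519729] 117.6119593062753
[[-1.0, 2.64, 0.47, 0.35, -0.039], [-1.0, 5.29, 0.94, 0.7, -0.078], [-1.0, 7.93, 1.41, 1.06, -0.117], [-1.0, 10.57, 1.87, 1.41, -0.156], [-1.0, 13.22, 2.34, 1.76, -0.195]]
[[-1.0, 2.5, 0.97, 0.35, -0.039], [-1.0, 5.0, 1.95, 0.7, -0.079], [-1.0, 7.51, 2.92, 1.06, -0.118], [-1.0, 10.01, 3.89, 1.41, -0.157], [-1.0, 12.51, 4.86, 1.76, -0.196]]
```

Request:
{"fn": "carry_out", "kwargs": {
  "deltas": [
    [-1,2.6,0.5,0.3,-0.04],
    [-1,5.3,0.9,0.7,-0.08],
    [-1,7.9,1.4,1,-0.12],
    [-1,10.6,1.9,1.4,-0.16],
    [-1,13.2,2.3,1.8,-0.2]
  ]
}}

```text
time: 12.6
tool_pos: [0.5038, 0.2026, 0.2048]
tcp_rot: [0.429, 0.903, -0.001, -0.001]
contact_force: [0.6, 0.3, 0.6]
opening: 0.0856
grip_force: 0.0
```

Request:
{"fn": "carry_out", "kwargs": {
  "deltas": [
    [-1,3.5,1.3,0.5,-0.06],
    [-1,7,2.6,1,-0.12],
    [-1,10,3.9,1.5,-0.16],
    [-1,12.5,4.8,1.8,-0.19],
    [-1,12.5,4.8,1.8,-0.19]
  ]
}}

```text
time: 13.1
tool_pos: [0.4614, 0.3311, 0.1864]
tcp_rot: [0.34, 0.94, -0.001, -0.001]
contact_force: [0.2, -0.9, -0.1]
opening: 0.0855
grip_force: 0.0
```

```bash
python3 st.py; python3 - <<'E'
from plan import *
p=snapshot("wrist"); cv2.imwrite("pics/w4.png",p["frame"])
for t,z in (("spanner_grip",.01),("spanner_jaw",.005)):
    for r in place_of(p,t)[:2]: print(t,np.round(r["point"]),round(r["confidence"],2),np.round(onz(p,r["point"],z),4))
h=cv2.cvtColor(p["frame"],cv2.COLOR_BGR2HSV); m=((h[...,0]>100)&(h[...,0]<125)&(h[...,1]>130)).astype(np.uint8)
n,l,st,ce=cv2.connectedComponentsWithStats(m)
for i in range(1,n):
    if st[i,4]>300:
        ys,xs=np.where(l==i); w=np.array([onz(p,(x,y),.02)[:2] for x,y in zip(xs,ys)]); print(st[i],w.mean(0),[np.round(v,4) for v in cv2.minAreaRect((w*1e4).astype(np.float32))])
E
```

```text
13.1 pos [0.4614 0.3311 0.1864] h 140.19 tau [-0.027  0.026 -0.045] F [ 0.2 -0.9 -0.1] open 0.0855 grip 0.0 q6 1.169
eff6 0.21274100057780743
spanner_grip [288. 182.] 0.63 [0.4576 0.335  0.01  ]
spanner_jaw [294. 279.] 0.55 [0.5533 0.2654 0.005 ]
[282 146  14  89 800] [0.46290971 0.33139787] [array([4641.1108, 3306.8635]), array([ 97.7909, 935.9879]), np.float64(53.162)]
```

View pics/w4.png

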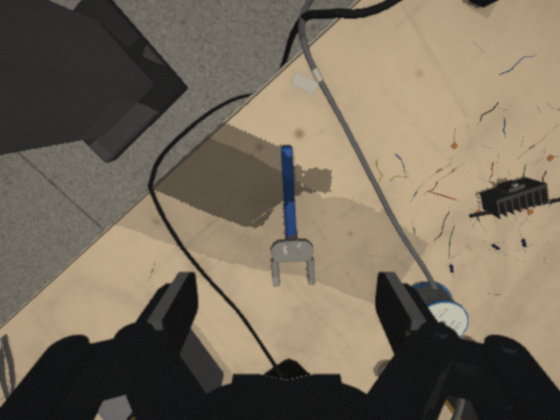

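The wrist picture shows the spanner alone under the gripper. The blue grip runs from (287,147) to (291,238) and the jaws run to about (294,284). I'll measure its extent once more, precisely.

```bash
python3 - <<'E'
from plan import *
p=snapshot("wrist")
r=silhouettes(p,"spanner")[0]; print(r["confidence"],r["bbox"])
f=p["frame"].astype(int); hd=np.radians(-36.5); a=np.array([np.cos(hd),np.sin(hd)]);b=np.array([-a[1],a[0]])
ys,xs=np.where(r["region"])
for z in (0,.01,.02):
    w=np.array([onz(p,(x,y),z)[:2] for x,y in zip(xs,ys)]); t=w@a; u=w@b
    print(z,"along",t.min(),t.max(),"across all",u.min(),u.max())
    for lo,hi,n in ((.0,.08,"handle"),(.135,.16,"jaw")):
        k=(t-t.min()>lo)&(t-t.min()<hi); print("  ",n,"lat",u[k].min(),u[k].max(),"slope",np.polyfit(t[k],u[k],1)[0] if n=="handle" else "")
q=np.array([.456,.3365]);print("grip guess along/lat",q@a,q@b)
# column profile near jaw tips and handle end
for c in (277,311): print(c,[tuple(f[y,c]) for y in range(270,292,2)])
print([tuple(f[y,287]) for y in range(140,156,2)])
s=observe();print(s["tool_pos"],np.degrees(head(s["tcp_rot"])))
E
```

```text
0.79 [273.4, 142.5, 317.2, 282.4]
0 along 0.13022975494737743 0.2989497692522742 across all 0.5157393024103419 0.5671189641937173
   handle lat 0.5355642458475728 0.5487581558384094 slope -0.005063423377585684
   jaw lat 0.5157393024103419 0.5671189641937173 slope 
0.01 along 0.1290862113846329 0.29270071729196007 across all 0.5166044510428058 0.5664293518466967
   handle lat 0.5358294869016909 0.5486241459884037 slope -0.003986439209291156
   jaw lat 0.5166044510428058 0.56634939118453 slope 
0.02 along 0.12794266782188826 0.28645166533164607 across all 0.5174695996752697 0.5657397394996763
   handle lat 0.5360947279558089 0.548490136138398 slope -0.00331622636479494
   jaw lat 0.5174695996752697 0.5655453994206388 slope 
grip guess along/lat 0.16640086069962476 0.5417370243563052
277 [(np.int64(107), np.int64(115), np.int64(118)), (np.int64(106), np.int64(115), np.int64(117)), (np.int64(112), np.int64(119), np.int64(122)), (np.int64(120), np.int64(129), np.int64(133)), (np.int64(122), np.int64(131), np.int64(136)), (np.int64(121), np.int64(131), np.int64(135)), (np.int64(120), np.i
[... 452 characters left out ...]
), (np.int64(107), np.int64(116), np.int64(119)), (np.int64(125), np.int64(149), np.int64(165)), (np.int64(132), np.int64(161), np.int64(182)), (np.int64(131), np.int64(160), np.int64(181)), (np.int64(131), np.int64(160), np.int64(181)), (np.int64(130), np.int64(160), np.int64(179))]
[(np.int64(130), np.int64(160), np.int64(180)), (np.int64(75), np.int64(67), np.int64(68)), (np.int64(107), np.int64(62), np.int64(36)), (np.int64(138), np.int64(83), np.int64(51)), (np.int64(144), np.int64(88), np.int64(54)), (np.int64(143), np.int64(87), np.int64(52)), (np.int64(143), np.int64(86), np.int64(53)), (np.int64(122), np.int64(73), np.int64(45))]
[0.46349628 0.32813934 0.18801102] 139.88313766025877
```

Request:
{"fn": "carry_out", "kwargs": {
  "deltas": [
    [-1,0.4,0.1,4.5,-0.03],
    [-1,0.8,0.2,9,-0.058],
    [-1,1,0.2,13,-0.058],
    [-1,1,0.2,15.5,-0.058],
    [-1,1,0.2,15.5,-0.058]
  ]
}}

```text
time: 13.85
tool_pos: [0.4553, 0.3351, 0.0302]
tcp_rot: [0.316, 0.949, -0.002, -0.002]
contact_force: [-0.4, -0.3, 0.4]
opening: 0.0854
grip_force: 0.0
```

```bash
python3 st.py
```

```text
13.85 pos [0.4553 0.3351 0.0302] h 143.19 tau [-0.039  0.023  0.008] F [-0.4 -0.3  0.4] open 0.0854 grip 0.0 q6 1.128
eff6 0.0030288834386738017
```

Request:
{"fn": "carry_out", "kwargs": {
  "deltas": [
    [-1,0,0,1.5,0],
    [-1,0,0,2.7,0],
    [-1,0,0,2.7,0],
    [-1,0,0,2.7,0],
    [1,0,0,2.7,0]
  ]
}}

```text
time: 14.35
tool_pos: [0.4574, 0.3372, 0.0073]
tcp_rot: [0.315, 0.949, 0.0, 0.0]
contact_force: [-0.9, 0.5, 0.5]
opening: 0.0732
grip_force: 0.0
```

```bash
python3 st.py
```

```text
14.35 pos [0.4574 0.3372 0.0073] h 143.28 tau [0.02  0.02  0.004] F [-0.9  0.5  0.5] open 0.0732 grip 0.0 q6 1.129
eff6 -0.0003706396819325164
```

Request:
{"fn": "carry_out", "kwargs": {
  "deltas": [
    [1,0,0,0,0],
    [1,0,0,0,0],
    [1,0,0,0,0],
    [1,0,0,0,0],
    [1,0,0,0,0]
  ]
}}

```text
time: 14.85
tool_pos: [0.457, 0.3371, 0.0066]
tcp_rot: [0.315, 0.949, 0.0, 0.0]
contact_force: [-0.5, 0.6, 4.7]
opening: 0.0103
grip_force: 59.6
```

```bash
python3 st.py
```

```text
14.85 pos [0.457  0.3371 0.0066] h 143.29 tau [-0.041  0.234  0.01 ] F [-0.5  0.6  4.7] open 0.0103 grip 59.6 q6 1.129
eff6 -0.019451716798357666
```

Spanner is gripped. I'll lift it and carry it to a hover over the nut.

```bash
python3 - <<'E'
from plan import *
p=[.457,.337,.0066];h=np.radians(143.29)
p,h=plan(p,h,[(.457,.337,.0066+k,h) for k in (.03,.08,.13,.1734,.1734)],1)
t=np.radians(181.5); e=(.547-.1175*np.cos(t-np.pi),.0735-.1175*np.sin(t-np.pi),.18,t); print(e)
plan(p,h,line((*p,h),e,8)+[e,e],1)
E
```

```text
[[1.0, 0.0, 0.0, -3.0, 0.0], [1.0, 0.0, 0.0, -8.0, 0.0], [1.0, 0.0, 0.0, -13.0, 0.0], [1.0, 0.0, 0.0, -17.34, 0.0], [1.0, 0.0, 0.0, -17.34, 0.0]]
(np.float64(0.42954026431537207), np.float64(0.07042420857382488), 0.18, np.float64(3.167772592369708))
[[1.0, -1.72, -2.88, 0.0, -0.083], [1.0, -3.43, -5.75, 0.0, -0.167], [1.0, -5.15, -8.63, 0.0, -0.25], [1.0, -6.87, -11.51, 0.0, -0.333], [1.0, -8.58, -14.38, 0.0, -0.417]]
[[1.0, -0.41, -3.33, 0.0, -0.083], [1.0, -0.81, -6.65, 0.0, -0.167], [1.0, -1.22, -9.98, 0.0, -0.25], [1.0, -1.22, -9.98, 0.0, -0.25], [1.0, -1.22, -9.98, 0.0, -0.25]]
```

Request:
{"fn": "carry_out", "kwargs": {
  "deltas": [
    [1,0,0,-2,0],
    [1,0,0,-6,0],
    [1,0,0,-11,0],
    [1,0,0,-15,0],
    [1,0,0,-17.3,0]
  ]
}}

```text
time: 15.35
tool_pos: [0.4574, 0.3374, 0.1828]
tcp_rot: [0.315, 0.949, 0.001, 0.001]
contact_force: [-0.0, 0.2, -2.3]
opening: 0.0103
grip_force: 59.0
```

Request:
{"fn": "carry_out", "kwargs": {
  "deltas": [
    [1,-1.7,-2.9,0,-0.083],
    [1,-3.4,-5.8,0,-0.167],
    [1,-5.1,-8.6,0,-0.25],
    [1,-6.9,-11.5,0,-0.333],
    [1,-8.6,-14.4,0,-0.417]
  ]
}}

```text
time: 15.85
tool_pos: [0.4392, 0.1689, 0.1792]
tcp_rot: [0.11, 0.994, -0.0, -0.0]
contact_force: [0.6, -0.9, -0.3]
opening: 0.0101
grip_force: 59.1
```

Request:
{"fn": "carry_out", "kwargs": {
  "deltas": [
    [1,-0.4,-3.3,0,-0.083],
    [1,-0.8,-6.6,0,-0.167],
    [1,-1.2,-9,0,-0.22],
    [1,-1.2,-10,0,-0.25],
    [1,-1.2,-10,0,-0.25]
  ]
}}

```text
time: 16.35
tool_pos: [0.4288, 0.0689, 0.1792]
tcp_rot: [-0.012, 1.0, -0.0, -0.0]
contact_force: [1.7, 0.5, -1.7]
opening: 0.0102
grip_force: 59.1
```

```bash
python3 st.py; python3 - <<'E'
from plan import *
import time
W=snapshot("wrist");S=snapshot("side")
r=silhouettes(S,"spanner");print([(x["confidence"],x["bbox"]) for x in r[:2]])
for c in (W,S):
  for t in("spanner_jaw","spanner_grip","nut_mid"):
    for r in place_of(c,t)[:2]: print(t,np.round(r["point"],1),round(r["confidence"],2),onz(c,r["point"],.18 if "sp" in t else .122))
a=cv2.resize(S["frame"][130:280,150:350],(800,600),interpolation=cv2.INTER_CUBIC)
b=cv2.resize(W["frame"],(400,300)); a[:300,:400]=b if False else a[:300,:400]
cv2.imwrite("pics/s5.png",np.hstack([cv2.resize(a,(400,300)),b]))
E
python3 st.py
```

```text
16.35 pos [0.4288 0.0689 0.1792] h -178.6 tau [ 0.029 -0.03  -0.029] F [ 1.7  0.5 -1.7] open 0.0102 grip 59.1 q6 -0.059
eff6 -0.8607880957424641
[(0.85, [182.2, 193.7, 240.9, 210.8])]
spanner_grip [284.3 277.4] 0.95 [0.43012419 0.06791945 0.18      ]
spanner_grip [291.2 355.3] 0.23 [0.480868   0.07304364 0.18      ]
nut_mid [288.2 362.7] 0.86 [0.54423449 0.0734272  0.122     ]
spanner_jaw [233.9 203.8] 0.74 [0.54169095 0.05890433 0.18      ]
spanner_grip [193.7 202. ] 0.84 [0.43679171 0.05804115 0.18      ]
nut_mid [354.5 274.1] 0.63 [ 0.8505694  -0.10532127  0.122     ]
nut_mid [239.2 218.1] 0.56 [0.55192812 0.06675632 0.122     ]
16.8 pos [0.4292 0.0704 0.1792] h -178.46 tau [-0.019  0.016 -0.044] F [ 0.2  0.3 -1.5] open 0.0105 grip 59.1 q6 -0.058
eff6 0.009416257089469582
```

View pics/s5.png

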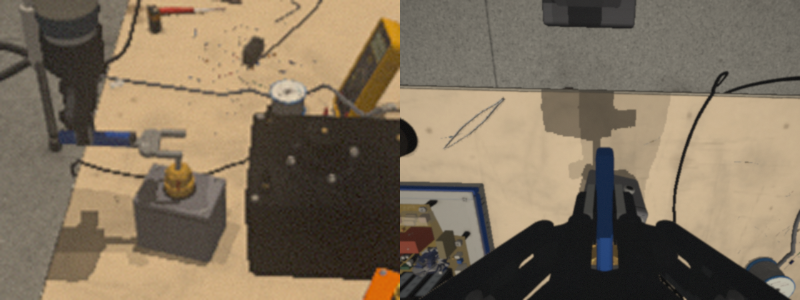

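The side view shows the spanner level above the nut, with its jaws straddling the stem axis. The wrist view shows the grip held straight. I'll lower it in two steps.

Request:
{"fn": "carry_out", "kwargs": {
  "deltas": [
    [1,0,0,1,0],
    [1,0,0,2.5,0],
    [1,0,0,3.7,0],
    [1,0,0,4.1,0],
    [1,0,0,4.4,0]
  ]
}}

```text
time: 17.3
tool_pos: [0.429, 0.07, 0.1347]
tcp_rot: [-0.013, 1.0, 0.0, -0.0]
contact_force: [0.9, -0.5, -0.9]
opening: 0.0104
grip_force: 59.1
```

```bash
python3 st.py
```

```text
17.3 pos [0.429  0.07   0.1347] h -178.5 tau [-0.021  0.031 -0.016] F [ 0.9 -0.5 -0.9] open 0.0104 grip 59.1 q6 -0.058
eff6 0.001201459381263703
```

Request:
{"fn": "carry_out", "kwargs": {
  "deltas": [
    [1,0,0,0.3,0],
    [1,0,0,0.6,0],
    [1,0,0,0.9,0],
    [1,0,0,1.2,0],
    [1,0,0,1.2,0]
  ]
}}

```text
time: 17.8
tool_pos: [0.429, 0.07, 0.123]
tcp_rot: [-0.013, 1.0, 0.0, -0.0]
contact_force: [0.3, 0.5, -0.6]
opening: 0.0102
grip_force: 59.1
```

```bash
python3 st.py
```

```text
17.8 pos [0.429 0.07  0.123] h -178.5 tau [0.048 0.045 0.006] F [ 0.3  0.5 -0.6] open 0.0102 grip 59.1 q6 -0.058
eff6 0.0002587285871413769
```

```bash
cat > arc.py <<'E'
from plan import *
import sys
N=np.array([.547,.0735])
def arcrows(tot,n,fill=0):
    """turn clockwise by tot rad about nut in n rows from the commanded pose ~ current measured; prints rows"""
    s=observe(); h=head(s["tcp_rot"]); p=s["tool_pos"]; r=p[:2]-N; w=[]
    for k in range(1,n+1):
        a=-tot*k/n; c,sn=np.cos(a),np.sin(a); q=N+[c*r[0]-sn*r[1],sn*r[0]+c*r[1]]; w.append((*q,p[2],h+a))
    plan(p,h,w+[w[-1]]*fill,1)
def M():
    s=observe();r=s["tool_pos"][:2]-N;F=s["contact_force"];t=s["wrist_torque"]
    print("M_nut",round(t[2]+r[0]*F[1]-r[1]*F[0],3),"radius",np.hypot(*r),"ang",np.degrees(np.arctan2(r[1],r[0])))
if __name__=="__main__":
    exec(open("st.py").read()); M()
    if len(sys.argv)>1: arcrows(float(sys.argv[1]),int(sys.argv[2]),int(sys.argv[3]))
E
python3 arc.py 0.1 4 1; python3 arc.py 0.06 4 1|tail -1
```

```text
17.8 pos [0.429 0.07  0.123] h -178.5 tau [0.048 0.045 0.006] F [ 0.3  0.5 -0.6] open 0.0102 grip 59.1 q6 -0.058
eff6 0.0002587285871413769
M_nut -0.056 radius 0.11803393489300058 ang -178.29000313566675
[[1.0, 0.0, 0.3, 0.0, 0.025], [1.0, -0.01, 0.59, 0.0, 0.05], [1.0, -0.03, 0.88, 0.0, 0.075], [1.0, -0.05, 1.18, 0.0, 0.1], [1.0, -0.05, 1.18, 0.0, 0.1]]
[[1.0, 0.0, 0.18, 0.0, 0.015], [1.0, 0.0, 0.35, 0.0, 0.03], [1.0, -0.01, 0.53, 0.0, 0.045], [1.0, -0.02, 0.71, 0.0, 0.06], [1.0, -0.02, 0.71, 0.0, 0.06]]
```

Request:
{"fn": "carry_out", "kwargs": {
  "deltas": [
    [1,0,0.3,0,0.025],
    [1,0,0.6,0,0.05],
    [1,0,0.9,0,0.075],
    [1,0,1.2,0,0.1],
    [1,0,1.2,0,0.1]
  ]
}}

```text
time: 18.3
tool_pos: [0.4289, 0.0821, 0.1234]
tcp_rot: [0.037, 0.999, -0.0, 0.0]
contact_force: [-0.5, -0.5, -1.0]
opening: 0.0102
grip_force: 59.1
```

```bash
python3 arc.py 0.06 4 1
```

```text
18.3 pos [0.4289 0.0821 0.1234] h 175.77 tau [-0.199  0.025 -0.039] F [-0.5 -0.5 -1. ] open 0.0102 grip 59.1 q6 0.07
eff6 0.4411469120532274
M_nut 0.023 radius 0.11838416734149229 ang 175.83044018933822
[[1.0, 0.0, 0.18, 0.0, 0.015], [1.0, 0.0, 0.36, 0.0, 0.03], [1.0, -0.01, 0.53, 0.0, 0.045], [1.0, -0.02, 0.71, 0.0, 0.06], [1.0, -0.02, 0.71, 0.0, 0.06]]
```

Request:
{"fn": "carry_out", "kwargs": {
  "deltas": [
    [1,0,0.2,0,0.015],
    [1,0,0.35,0,0.03],
    [1,0,0.55,0,0.045],
    [1,0,0.7,0,0.06],
    [1,0,0.7,0,0.06]
  ]
}}

```text
time: 18.8
tool_pos: [0.4295, 0.089, 0.1233]
tcp_rot: [0.067, 0.998, -0.0, 0.0]
contact_force: [1.4, -1.6, -1.7]
opening: 0.0102
grip_force: 59.1
```

```bash
python3 arc.py 0.05 4 1
```

```text
18.8 pos [0.4295 0.089  0.1233] h 172.3 tau [-0.364 -0.173  0.093] F [ 1.4 -1.6 -1.7] open 0.0102 grip 59.1 q6 0.147
eff6 0.33645677380263805
M_nut 0.254 radius 0.11848398031112561 ang 172.47802881683475
[[1.0, 0.0, 0.15, 0.0, 0.013], [1.0, 0.0, 0.3, 0.0, 0.025], [1.0, -0.01, 0.44, 0.0, 0.038], [1.0, -0.01, 0.59, 0.0, 0.05], [1.0, -0.01, 0.59, 0.0, 0.05]]
```

Request:
{"fn": "carry_out", "kwargs": {
  "deltas": [
    [1,0,0.15,0,0.013],
    [1,0,0.3,0,0.025],
    [1,0,0.45,0,0.038],
    [1,0,0.6,0,0.05],
    [1,0,0.6,0,0.05]
  ]
}}

```text
time: 19.3
tool_pos: [0.4303, 0.0949, 0.1233]
tcp_rot: [0.092, 0.996, -0.0, 0.0]
contact_force: [1.6, -2.7, -1.2]
opening: 0.0105
grip_force: 59.1
```

```bash
python3 arc.py 0.05 4 1
```

```text
19.3 pos [0.4303 0.0949 0.1233] h 169.44 tau [-0.64  -0.116  0.076] F [ 1.6 -2.7 -1.2] open 0.0105 grip 59.1 q6 0.211
eff6 0.32038877718150616
M_nut 0.352 radius 0.11869432382673686 ang 169.60558520424152
[[1.0, 0.0, 0.15, 0.0, 0.013], [1.0, 0.0, 0.3, 0.0, 0.025], [1.0, -0.01, 0.45, 0.0, 0.038], [1.0, -0.01, 0.59, 0.0, 0.05], [1.0, -0.01, 0.59, 0.0, 0.05]]
```

Request:
{"fn": "carry_out", "kwargs": {
  "deltas": [
    [1,0,0.15,0,0.013],
    [1,0,0.3,0,0.025],
    [1,0,0.45,0,0.038],
    [1,0,0.6,0,0.05],
    [1,0,0.6,0,0.05]
  ]
}}

```text
time: 19.8
tool_pos: [0.4313, 0.1008, 0.1233]
tcp_rot: [0.117, 0.993, -0.0, 0.0]
contact_force: [2.1, -3.9, -1.4]
opening: 0.0104
grip_force: 59.1
```

```bash
python3 arc.py 0.05 4 1; python3 - <<'E'
from plan import *
s=observe();print(s["effort"])
E
```

```text
19.8 pos [0.4313 0.1008 0.1233] h 166.58 tau [-0.968 -0.256  0.105] F [ 2.1 -3.9 -1.4] open 0.0104 grip 59.1 q6 0.274
eff6 0.34365872852504253
M_nut 0.501 radius 0.11884354780214872 ang 166.71452192193357
[[1.0, 0.0, 0.15, 0.0, 0.013], [1.0, 0.0, 0.3, 0.0, 0.025], [1.0, -0.01, 0.45, 0.0, 0.038], [1.0, -0.01, 0.59, 0.0, 0.05], [1.0, -0.01, 0.59, 0.0, 0.05]]
[  2.02862509 -42.85131454  30.65469861   0.39570303   1.34843633
   0.34365873]
```

Request:
{"fn": "carry_out", "kwargs": {
  "deltas": [
    [1,0,0.15,0,0.013],
    [1,0,0.3,0,0.025],
    [1,0,0.45,0,0.038],
    [1,0,0.6,0,0.05],
    [1,0,0.6,0,0.05]
  ]
}}

```text
time: 20.3
tool_pos: [0.4328, 0.1067, 0.1233]
tcp_rot: [0.142, 0.99, -0.0, 0.0]
contact_force: [2.2, -4.8, -1.1]
opening: 0.0101
grip_force: 59.1
```

```bash
python3 arc.py 0.05 4 1
```

```text
20.3 pos [0.4328 0.1067 0.1233] h 163.7 tau [-1.128 -0.33   0.079] F [ 2.2 -4.8 -1.1] open 0.0101 grip 59.1 q6 0.338
eff6 0.3487040475010872
M_nut 0.556 radius 0.11894128331612328 ang 163.79548167245943
[[1.0, 0.0, 0.15, 0.0, 0.013], [1.0, 0.0, 0.3, 0.0, 0.025], [1.0, -0.01, 0.45, 0.0, 0.038], [1.0, -0.01, 0.59, 0.0, 0.05], [1.0, -0.01, 0.59, 0.0, 0.05]]
```

Request:
{"fn": "carry_out", "kwargs": {
  "deltas": [
    [1,0,0.15,0,0.013],
    [1,0,0.3,0,0.025],
    [1,-0.03,0.45,0,0.038],
    [1,-0.05,0.6,0,0.05],
    [1,-0.05,0.6,0,0.05]
  ]
}}

```text
time: 20.8
tool_pos: [0.4347, 0.1124, 0.1232]
tcp_rot: [0.166, 0.986, -0.0, -0.0]
contact_force: [-0.2, -4.7, -0.5]
opening: 0.0102
grip_force: 59.1
```

```bash
python3 arc.py 0.05 4 1
```

```text
20.8 pos [0.4347 0.1124 0.1232] h 160.86 tau [-1.007 -0.042  0.076] F [-0.2 -4.7 -0.5] open 0.0102 grip 59.1 q6 0.4
eff6 0.3100881166756153
M_nut 0.606 radius 0.11887829241029947 ang 160.92158051887665
[[1.0, 0.0, 0.15, 0.0, 0.013], [1.0, 0.0, 0.3, 0.0, 0.025], [1.0, -0.01, 0.45, 0.0, 0.038], [1.0, -0.01, 0.59, 0.0, 0.05], [1.0, -0.01, 0.59, 0.0, 0.05]]
```

Request:
{"fn": "carry_out", "kwargs": {
  "deltas": [
    [1,0,0.15,0,0.013],
    [1,0,0.3,0,0.025],
    [1,-0.01,0.45,0,0.038],
    [1,-0.02,0.6,0,0.05],
    [1,-0.02,0.6,0,0.05]
  ]
}}

```text
time: 21.3
tool_pos: [0.4369, 0.118, 0.1232]
tcp_rot: [0.191, 0.982, -0.0, -0.0]
contact_force: [-0.8, -4.4, -0.8]
opening: 0.0101
grip_force: 59.1
```

```bash
python3 arc.py 0.1 5 0
```

```text
21.3 pos [0.4369 0.118  0.1232] h 157.99 tau [-1.083  0.224  0.11 ] F [-0.8 -4.4 -0.8] open 0.0101 grip 59.1 q6 0.462
eff6 0.29136965051293373
M_nut 0.626 radius 0.1187603590975528 ang 158.0050322458715
[[1.0, 0.0, 0.24, 0.0, 0.02], [1.0, -0.01, 0.47, 0.0, 0.04], [1.0, -0.02, 0.71, 0.0, 0.06], [1.0, -0.04, 0.95, 0.0, 0.08], [1.0, -0.06, 1.19, 0.0, 0.1]]
```

```bash
python3 arc.py 0.75 15 0
```

```text
21.3 pos [0.4369 0.118  0.1232] h 157.99 tau [-1.083  0.224  0.11 ] F [-0.8 -4.4 -0.8] open 0.0101 grip 59.1 q6 0.462
eff6 0.29136965051293373
M_nut 0.626 radius 0.1187603590975528 ang 158.0050322458715
[[1.0, -0.01, 0.59, 0.0, 0.05], [1.0, -0.06, 1.19, 0.0, 0.1], [1.0, -0.13, 1.77, 0.0, 0.15], [1.0, -0.24, 2.36, 0.0, 0.2], [1.0, -0.37, 2.94, 0.0, 0.25]]
[[1.0, -0.01, 0.59, 0.0, 0.05], [1.0, -0.06, 1.18, 0.0, 0.1], [1.0, -0.13, 1.77, 0.0, 0.15], [1.0, -0.23, 2.36, 0.0, 0.2], [1.0, -0.37, 2.94, 0.0, 0.25]]
[[1.0, -0.01, 0.59, 0.0, 0.05], [1.0, -0.06, 1.18, 0.0, 0.1], [1.0, -0.13, 1.77, 0.0, 0.15], [1.0, -0.23, 2.36, 0.0, 0.2], [1.0, -0.37, 2.93, 0.0, 0.25]]
```

Request:
{"fn": "carry_out", "kwargs": {
  "deltas": [
    [1,0,0.6,0,0.05],
    [1,-0.06,1.2,0,0.1],
    [1,-0.13,1.8,0,0.15],
    [1,-0.23,2.35,0,0.2],
    [1,-0.37,2.95,0,0.25]
  ]
}}

```text
time: 21.8
tool_pos: [0.4513, 0.144, 0.1232]
tcp_rot: [0.313, 0.95, -0.0, -0.0]
contact_force: [-0.5, -5.6, -1.1]
opening: 0.01
grip_force: 59.1
```

```bash
python3 arc.py 0.25 5 0
```

```text
21.8 pos [0.4513 0.144  0.1232] h 143.58 tau [-1.118  0.193  0.126] F [-0.5 -5.6 -1.1] open 0.01 grip 59.1 q6 0.767
eff6 -0.8629649318754673
M_nut 0.691 radius 0.11884864060795719 ang 143.61635393081866
[[1.0, -0.01, 0.59, 0.0, 0.05], [1.0, -0.06, 1.19, 0.0, 0.1], [1.0, -0.13, 1.78, 0.0, 0.15], [1.0, -0.24, 2.36, 0.0, 0.2], [1.0, -0.37, 2.94, 0.0, 0.25]]
```

Request:
{"fn": "carry_out", "kwargs": {
  "deltas": [
    [1,0,0.6,0,0.05],
    [1,-0.06,1.2,0,0.1],
    [1,-0.13,1.8,0,0.15],
    [1,-0.23,2.35,0,0.2],
    [1,-0.37,2.95,0,0.25]
  ]
}}

```text
time: 22.3
tool_pos: [0.4716, 0.1655, 0.1231]
tcp_rot: [0.428, 0.904, -0.0, -0.0]
contact_force: [-1.4, -4.2, -0.9]
opening: 0.0105
grip_force: 59.2
```

```bash
python3 arc.py 0.22 5 0
```

```text
22.3 pos [0.4716 0.1655 0.1231] h 129.26 tau [-1.045  0.275  0.203] F [-1.4 -4.2 -0.9] open 0.0105 grip 59.2 q6 1.055
eff6 -0.7653343677520752
M_nut 0.652 radius 0.1189246121851927 ang 129.31822182595062
[[1.0, -0.01, 0.52, 0.0, 0.044], [1.0, -0.04, 1.05, 0.0, 0.088], [1.0, -0.1, 1.57, 0.0, 0.132], [1.0, -0.18, 2.08, 0.0, 0.176], [1.0, -0.28, 2.6, 0.0, 0.22]]
```

Request:
{"fn": "carry_out", "kwargs": {
  "deltas": [
    [1,0,0.5,0,0.044],
    [1,-0.04,1.05,0,0.088],
    [1,-0.1,1.55,0,0.132],
    [1,-0.18,2.1,0,0.176],
    [1,-0.28,2.6,0,0.22]
  ]
}}

```text
time: 22.8
tool_pos: [0.4934, 0.1798, 0.123]
tcp_rot: [0.525, 0.851, -0.0, -0.0]
contact_force: [-0.1, -4.2, -0.7]
opening: 0.0103
grip_force: 59.2
```

```bash
python3 arc.py -0.1 5 0
```

```text
22.8 pos [0.4934 0.1798 0.123 ] h 116.67 tau [-0.99   0.336  0.261] F [-0.1 -4.2 -0.7] open 0.0103 grip 59.2 q6 1.295
eff6 -0.5169919319450855
M_nut 0.491 radius 0.1190347418607919 ang 116.74863944329832
[[1.0, 0.0, -0.24, 0.0, -0.02], [1.0, -0.01, -0.48, 0.0, -0.04], [1.0, -0.02, -0.71, 0.0, -0.06], [1.0, -0.04, -0.95, 0.0, -0.08], [1.0, -0.06, -1.19, 0.0, -0.1]]
```

Request:
{"fn": "carry_out", "kwargs": {
  "deltas": [
    [1,0,-0.2,0,-0.02],
    [1,0,-0.5,0,-0.04],
    [1,-0.02,-0.7,0,-0.06],
    [1,-0.02,-0.7,0,-0.06],
    [1,-0.02,-0.7,0,-0.06]
  ]
}}

```text
time: 23.3
tool_pos: [0.4875, 0.1764, 0.1234]
tcp_rot: [0.498, 0.867, 0.0, -0.0]
contact_force: [-1.9, -2.5, -1.4]
opening: 0.0105
grip_force: 59.1
```

```bash
python3 arc.py -0.06 5 0
```

```text
23.3 pos [0.4875 0.1764 0.1234] h 120.2 tau [-0.62   0.327  0.015] F [-1.9 -2.5 -1.4] open 0.0105 grip 59.1 q6 1.229
eff6 -0.029846637044101954
M_nut 0.357 radius 0.11891125710676327 ang 120.03380656990535
[[1.0, 0.0, -0.14, 0.0, -0.012], [1.0, 0.0, -0.29, 0.0, -0.024], [1.0, -0.01, -0.43, 0.0, -0.036], [1.0, -0.01, -0.57, 0.0, -0.048], [1.0, -0.02, -0.71, 0.0, -0.06]]
```

Request:
{"fn": "carry_out", "kwargs": {
  "deltas": [
    [1,0,-0.2,0,-0.015],
    [1,0,-0.35,0,-0.03],
    [1,0,-0.5,0,-0.04],
    [1,0,-0.5,0,-0.04],
    [1,0,-0.5,0,-0.04]
  ]
}}

```text
time: 23.8
tool_pos: [0.4834, 0.1739, 0.1233]
tcp_rot: [0.481, 0.877, 0.0, 0.0]
contact_force: [0.5, -3.1, -1.0]
opening: 0.0102
grip_force: 59.1
```

```bash
python3 arc.py -0.06 5 0
```

```text
23.8 pos [0.4834 0.1739 0.1233] h 122.48 tau [-0.487  0.072  0.036] F [ 0.5 -3.1 -1. ] open 0.0102 grip 59.1 q6 1.186
eff6 -0.01250986912054941
M_nut 0.185 radius 0.11887450620455575 ang 122.3317283302178
[[1.0, 0.0, -0.14, 0.0, -0.012], [1.0, 0.0, -0.29, 0.0, -0.024], [1.0, -0.01, -0.43, 0.0, -0.036], [1.0, -0.01, -0.57, 0.0, -0.048], [1.0, -0.02, -0.71, 0.0, -0.06]]
```

```bash
python3 arc.py 0.15 5 0|tail -1;  python3 arc.py 0.296 10 0|tail -2
```

```text
[[1.0, -0.01, 0.36, 0.0, 0.03], [1.0, -0.02, 0.71, 0.0, 0.06], [1.0, -0.05, 1.07, 0.0, 0.09], [1.0, -0.09, 1.42, 0.0, 0.12], [1.0, -0.14, 1.78, 0.0, 0.15]]
[[1.0, -0.01, 0.35, 0.0, 0.03], [1.0, -0.02, 0.7, 0.0, 0.059], [1.0, -0.05, 1.05, 0.0, 0.089], [1.0, -0.09, 1.4, 0.0, 0.118], [1.0, -0.13, 1.75, 0.0, 0.148]]
[[1.0, -0.01, 0.36, 0.0, 0.03], [1.0, -0.03, 0.71, 0.0, 0.059], [1.0, -0.05, 1.06, 0.0, 0.089], [1.0, -0.09, 1.41, 0.0, 0.118], [1.0, -0.14, 1.76, 0.0, 0.148]]
```

Request:
{"fn": "carry_out", "kwargs": {
  "deltas": [
    [1,-0.01,0.35,0,0.03],
    [1,-0.04,0.7,0,0.059],
    [1,-0.07,1.05,0,0.089],
    [1,-0.1,1.4,0,0.118],
    [1,-0.15,1.75,0,0.148]
  ]
}}

```text
time: 24.3
tool_pos: [0.4985, 0.1821, 0.1231]
tcp_rot: [0.545, 0.838, -0.0, -0.0]
contact_force: [-2.1, -2.7, -1.3]
opening: 0.0105
grip_force: 59.2
```

```bash
python3 arc.py 0.148 5 0
```

```text
24.3 pos [0.4985 0.1821 0.1231] h 113.96 tau [-0.673  0.517  0.308] F [-2.1 -2.7 -1.3] open 0.0105 grip 59.2 q6 1.345
eff6 -0.25476548820734024
M_nut 0.665 radius 0.11891620908795955 ang 114.0646560298397
[[1.0, 0.0, 0.35, 0.0, 0.03], [1.0, -0.02, 0.7, 0.0, 0.059], [1.0, -0.04, 1.05, 0.0, 0.089], [1.0, -0.08, 1.4, 0.0, 0.118], [1.0, -0.13, 1.75, 0.0, 0.148]]
```

Request:
{"fn": "carry_out", "kwargs": {
  "deltas": [
    [1,-0.01,0.35,0,0.03],
    [1,-0.04,0.7,0,0.059],
    [1,-0.07,1.05,0,0.089],
    [1,-0.1,1.4,0,0.118],
    [1,-0.15,1.75,0,0.148]
  ]
}}

```text
time: 24.8
tool_pos: [0.5153, 0.1881, 0.1232]
tcp_rot: [0.606, 0.796, -0.0, -0.0]
contact_force: [-3.3, -0.2, -0.4]
opening: 0.0104
grip_force: 59.2
```

```bash
python3 arc.py -0.06 5 0
```

```text
24.8 pos [0.5153 0.1881 0.1232] h 105.44 tau [-0.212  0.774  0.249] F [-3.3 -0.2 -0.4] open 0.0104 grip 59.2 q6 1.498
eff6 -0.2896261028945446
M_nut 0.632 radius 0.11889115116883671 ang 105.48066071016875
[[1.0, 0.0, -0.14, 0.0, -0.012], [1.0, 0.0, -0.29, 0.0, -0.024], [1.0, -0.01, -0.43, 0.0, -0.036], [1.0, -0.01, -0.57, 0.0, -0.048], [1.0, -0.02, -0.71, 0.0, -0.06]]
```

Now I'll unload in steps and compare the unloading curve with the loading curve.

Request:
{"fn": "carry_out", "kwargs": {
  "deltas": [
    [1,0,-0.2,0,-0.02],
    [1,0,-0.5,0,-0.04],
    [1,-0.02,-0.7,0,-0.06],
    [1,-0.02,-0.7,0,-0.06],
    [1,-0.02,-0.7,0,-0.06]
  ]
}}

```text
time: 25.3
tool_pos: [0.5087, 0.1859, 0.1234]
tcp_rot: [0.581, 0.814, 0.0, -0.0]
contact_force: [-3.5, 1.8, -1.3]
opening: 0.0103
grip_force: 59.1
```

```bash
python3 arc.py
```

```text
25.3 pos [0.5087 0.1859 0.1234] h 108.97 tau [0.281 0.718 0.116] F [-3.5  1.8 -1.3] open 0.0103 grip 59.1 q6 1.435
eff6 0.005125290190335363
M_nut 0.435 radius 0.11872338296413436 ang 108.82924483678171
```

Request:
{"fn": "carry_out", "kwargs": {
  "deltas": [
    [1,0,-0.2,0,-0.015],
    [1,0,-0.35,0,-0.03],
    [1,0,-0.5,0,-0.04],
    [1,0,-0.5,0,-0.04],
    [1,0,-0.5,0,-0.04]
  ]
}}

```text
time: 25.8
tool_pos: [0.5042, 0.1842, 0.1234]
tcp_rot: [0.565, 0.825, 0.0, 0.0]
contact_force: [-2.0, 2.6, -0.5]
opening: 0.0101
grip_force: 59.1
```

```bash
python3 arc.py
```

```text
25.8 pos [0.5042 0.1842 0.1234] h 111.25 tau [0.451 0.463 0.084] F [-2.   2.6 -0.5] open 0.0101 grip 59.1 q6 1.394
eff6 0.03643916454166174
M_nut 0.196 radius 0.11866038829748878 ang 111.16249172265869
```

Request:
{"fn": "carry_out", "kwargs": {
  "deltas": [
    [1,0,-0.2,0,-0.015],
    [1,0,-0.35,0,-0.03],
    [1,0,-0.5,0,-0.04],
    [1,0,-0.5,0,-0.04],
    [1,0,-0.5,0,-0.04]
  ]
}}

```text
time: 26.3
tool_pos: [0.4996, 0.1823, 0.1234]
tcp_rot: [0.548, 0.837, 0.0, 0.0]
contact_force: [-1.0, 2.4, -0.4]
opening: 0.0104
grip_force: 59.1
```

```bash
python3 arc.py
```

```text
26.3 pos [0.4996 0.1823 0.1234] h 113.55 tau [0.571 0.086 0.174] F [-1.   2.4 -0.4] open 0.0104 grip 59.1 q6 1.352
eff6 0.0718142744153738
M_nut 0.166 radius 0.11869298776881124 ang 113.54057958063257
```

The loading and unloading curves put the bite at about 59–60°. I'll back off into the play and lift the spanner off.

Request:
{"fn": "carry_out", "kwargs": {
  "deltas": [
    [1,0,-0.3,0,-0.025],
    [1,0,-0.6,0,-0.05],
    [1,0,-0.7,0,-0.06],
    [1,0,-0.7,0,-0.06],
    [1,0,-0.7,0,-0.06]
  ]
}}

```text
time: 26.8
tool_pos: [0.4931, 0.1793, 0.1233]
tcp_rot: [0.523, 0.852, -0.0, 0.0]
contact_force: [0.6, 0.5, -0.9]
opening: 0.0101
grip_force: 59.1
```

```bash
python3 arc.py
```

```text
26.8 pos [0.4931 0.1793 0.1233] h 116.97 tau [ 0.169 -0.148  0.103] F [ 0.6  0.5 -0.9] open 0.0101 grip 59.1 q6 1.289
eff6 0.06341460160911083
M_nut 0.019 radius 0.11878474298181217 ang 116.9960019126959
```

Request:
{"fn": "carry_out", "kwargs": {
  "deltas": [
    [1,0,0,-0.7,0],
    [1,0,0,-1.5,0],
    [1,0,0,-2.5,0],
    [1,0,0,-4,0],
    [1,0,0,-6,0]
  ]
}}

```text
time: 27.3
tool_pos: [0.4926, 0.1794, 0.1843]
tcp_rot: [0.523, 0.853, -0.0, -0.0]
contact_force: [0.3, 0.6, -0.4]
opening: 0.0102
grip_force: 59.0
```

```bash
python3 - <<'E'
from plan import *
exec(open("st.py").read())
p=[.4931,.1793,.1833];h=np.radians(116.97);e=(.457,.337,.1833,np.radians(143.3))
p,h=plan(p,h,line((*p,h),e,5),1)
plan(p,h,[(.457,.337,z,h) for z in (.145,.1,.06,.03,.015)],1)
E
```

```text
27.3 pos [0.4926 0.1794 0.1843] h 116.98 tau [0.019 0.012 0.038] F [ 0.3  0.6 -0.4] open 0.0102 grip 59.0 q6 1.289
eff6 0.00019908710328309098
[[1.0, 3.14, 0.79, 0.0, -0.092], [1.0, 6.28, 1.57, 0.0, -0.184], [1.0, 9.42, 2.36, 0.0, -0.276], [1.0, 12.55, 3.15, 0.0, -0.368], [1.0, 15.69, 3.93, 0.0, -0.46]]
[[1.0, 0.0, 0.01, 3.83, 0.0], [1.0, 0.0, 0.01, 8.33, 0.0], [1.0, 0.0, 0.01, 12.33, 0.0], [1.0, 0.0, 0.01, 15.33, 0.0], [1.0, 0.0, 0.01, 16.83, 0.0]]
```

Request:
{"fn": "carry_out", "kwargs": {
  "deltas": [
    [1,3.1,0.8,0,-0.092],
    [1,6.3,1.6,0,-0.184],
    [1,9.4,2.4,0,-0.276],
    [1,12.5,3.1,0,-0.368],
    [1,15.7,3.9,0,-0.46]
  ]
}}

```text
time: 27.8
tool_pos: [0.4561, 0.3382, 0.1845]
tcp_rot: [0.313, 0.95, 0.0, 0.0]
contact_force: [0.9, 0.5, -0.9]
opening: 0.0103
grip_force: 59.0
```

Request:
{"fn": "carry_out", "kwargs": {
  "deltas": [
    [1,0,0,3.8,0],
    [1,0,0,8.3,0],
    [1,0,0,12.3,0],
    [1,0,0,15.3,0],
    [1,0,0,16.8,0]
  ]
}}

```text
time: 28.3
tool_pos: [0.4554, 0.3366, 0.0135]
tcp_rot: [0.315, 0.949, -0.001, -0.001]
contact_force: [-0.7, 0.1, -0.7]
opening: 0.0104
grip_force: 59.0
```

Request:
{"fn": "carry_out", "kwargs": {
  "deltas": [
    [1,0,0,0.3,0],
    [1,0,0,0.6,0],
    [1,0,0,0.7,0],
    [1,0,0,0.75,0],
    [1,0,0,0.75,0]
  ]
}}

```text
time: 28.8
tool_pos: [0.457, 0.3374, 0.0089]
tcp_rot: [0.314, 0.949, 0.001, 0.001]
contact_force: [-2.6, 1.2, 5.1]
opening: 0.0103
grip_force: 59.8
```

```bash
python3 st.py
```

```text
28.8 pos [0.457  0.3374 0.0089] h 143.35 tau [-0.154 -0.025 -0.102] F [-2.6  1.2  5.1] open 0.0103 grip 59.8 q6 1.128
eff6 -0.10336569277569652
```

Request:
{"fn": "carry_out", "kwargs": {
  "deltas": [
    [1,0,0,0.1,0],
    [-1,0,0,0.1,0],
    [-1,0,0,0.1,0],
    [-1,0,0,0.1,0],
    [-1,0,0,0.1,0]
  ]
}}

```text
time: 29.3
tool_pos: [0.4565, 0.337, 0.0066]
tcp_rot: [0.315, 0.949, -0.0, -0.0]
contact_force: [-0.4, 0.9, 0.0]
opening: 0.0677
grip_force: 0.0
```

Request:
{"fn": "carry_out", "kwargs": {
  "deltas": [
    [-1,0,0,-2,0],
    [-1,0,0,-6,0],
    [-1,0,0,-11,0],
    [-1,0,0,-16,0],
    [-1,0,0,-19,0]
  ]
}}

```text
time: 29.8
tool_pos: [0.4571, 0.3374, 0.2008]
tcp_rot: [0.314, 0.949, 0.002, 0.001]
contact_force: [1.1, 0.6, 0.7]
opening: 0.0854
grip_force: 0.0
```

```bash
python3 st.py; python3 - <<'E'
from plan import *
p=snapshot("wrist"); cv2.imwrite("pics/w6.png",p["frame"])
for t,z in (("spanner_grip",.01),("spanner_jaw",.005)):
    for r in place_of(p,t)[:1]: print(t,np.round(r["point"]),round(r["confidence"],2),np.round(onz(p,r["point"],z),4))
s=observe();p=s["tool_pos"];h=head(s["tcp_rot"])
plan(p,h,line((*p,h),(.546,.074,.2252,np.radians(117.6)),8)+[(.546,.074,.2252,np.radians(117.6))]*2,-1)
E
```

```text
29.8 pos [0.4571 0.3374 0.2008] h 143.34 tau [ 0.055  0.007 -0.005] F [1.1 0.6 0.7] open 0.0854 grip 0.0 q6 1.128
eff6 3.559617880455335e-05
spanner_grip [285. 184.] 0.71 [0.4568 0.3361 0.01  ]
spanner_jaw [282. 275.] 0.59 [0.548  0.2629 0.005 ]
[[-1.0, -2.86, -1.98, -0.33, 0.056], [-1.0, -5.71, -3.96, -0.66, 0.112], [-1.0, -8.57, -5.94, -0.99, 0.168], [-1.0, -11.42, -7.92, -1.32, 0.225], [-1.0, -14.28, -9.9, -1.65, 0.281]]
[[-1.0, -3.29, -1.11, -0.33, 0.056], [-1.0, -6.58, -2.22, -0.66, 0.112], [-1.0, -9.88, -3.34, -0.99, 0.168], [-1.0, -9.88, -3.34, -0.99, 0.168], [-1.0, -9.88, -3.34, -0.99, 0.168]]
```

View pics/w6.png

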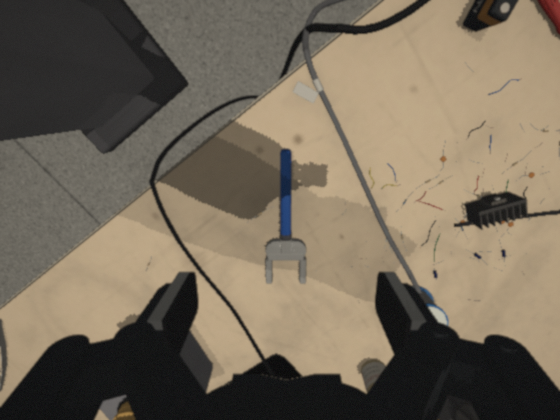

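The picture shows the spanner lying flat on the open bench, from (286,150) to (286,282). Next I'll compare the nut's angle from the same viewpoint as the finger-tight picture.

Request:
{"fn": "carry_out", "kwargs": {
  "deltas": [
    [-1,-2.9,-2,-0.4,0.056],
    [-1,-5.7,-4,-0.8,0.112],
    [-1,-8.6,-5.9,-1.2,0.168],
    [-1,-11.4,-7.9,-1.6,0.225],
    [-1,-14.3,-9.9,-1.9,0.281]
  ]
}}

```text
time: 30.45
tool_pos: [0.5118, 0.1709, 0.2144]
tcp_rot: [0.445, 0.895, -0.001, -0.001]
contact_force: [-0.1, -0.1, 0.2]
opening: 0.0849
grip_force: 0.0
```

Request:
{"fn": "carry_out", "kwargs": {
  "deltas": [
    [-1,-3.3,-1.1,-0.2,0.056],
    [-1,-6.6,-2.2,-0.5,0.112],
    [-1,-9.9,-3.3,-0.8,0.168],
    [-1,-9.9,-3.3,-0.8,0.168],
    [-1,-9.9,-3.3,-0.8,0.168]
  ]
}}

```text
time: 30.95
tool_pos: [0.5454, 0.0729, 0.2223]
tcp_rot: [0.518, 0.855, -0.001, -0.001]
contact_force: [0.1, 0.6, -1.0]
opening: 0.0857
grip_force: 0.0
```

```bash
python3 st.py; python3 - <<'E'
from nutfit import *
p=snapshot("wrist"); cv2.imwrite("pics/w7.png",p["frame"]); print(p["position"])
c,m,e=fit(p,.546,.074); overlay(p,c,"pics/w7o.png")
a,b=cv2.imread("pics/w3o.png"),cv2.imread("pics/w7o.png")
# clean crops of both pictures, no overlay
A=[]
for n in("w3","w7"):
    f=cv2.imread(f"pics/{n}.png"); u,v=proj(p,(.546,.0742,.122)).astype(int)
    A.append(cv2.convertScaleAbs(cv2.resize(f[v-38:v+38,u-33:u+33],(400,460),interpolation=cv2.INTER_CUBIC),alpha=1.7))
cv2.imwrite("pics/cmp.png",np.hstack(A)); print(u,v)
E
```

```text
30.95 pos [0.5454 0.0729 0.2223] h 117.54 tau [ 0.002 -0.012  0.038] F [ 0.1  0.6 -1. ] open 0.0857 grip 0.0 q6 1.07
eff6 -0.009679278591647744
[0.50618499 0.14711176 0.36537231]
iou by th [(0, 0.174), (5, 0.175), (10, 0.175), (15, 0.175), (20, 0.173), (25, 0.169), (30, 0.164), (35, 0.16), (40, 0.16), (45, 0.164), (50, 0.167), (55, 0.17)]
edge by deg [(0, 2.1), (3, 2.27), (6, 2.39), (9, 2.66), (12, 2.96), (15, 3.16), (18, 3.14), (21, 3.04), (24, 2.91), (27, 2.84), (30, 2.74), (33, 2.64), (36, 2.58), (39, 2.57), (42, 2.55), (45, 2.3), (48, 2.12), (51, 2.14), (54, 2.09), (57, 2.03)]
fit [0.54555055 0.07433805 0.61217125] deg 35.07482888715977 cost 0.15971675845790712
crop 222 159 6
288 209
```

View pics/cmp.png

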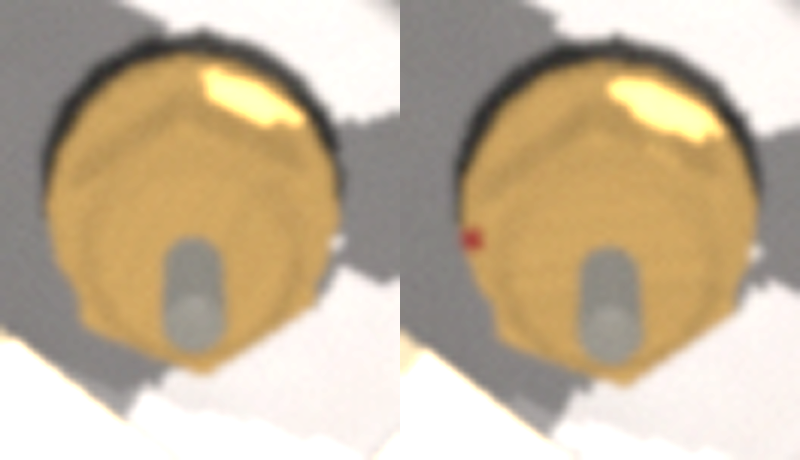

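The two crops look alike, and the fitted angle went from 34.5° to 35.1° (modulo 60). That means the nut turned one flat to within about 1°. The red stripe edge now shows at the left. The arm is clear of everything and the spanner is down, so I'm handing in.

```bash
python3 -c "from cell import *; print(sign_off())"
```

```text
the job is handed in; nothing more can be done
None
```

The job is handed in at about 31 s of the 72 s allowed: the nut was run finger-tight at about 0.4 N m, tightened one flat more with the spanner (about 59–60° measured), and the spanner is back flat on the bench where it lay; the verdict was not shown.

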